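# Wash the sample cups of a slotted sampler rail

## Robot

A 6-joint arm with a two-finger parallel gripper is mounted at the origin on the work surface. World frame = base frame: x ahead of the robot, y to its left, z up, the work surface at z = 0. Lengths are in m, angles in rad, forces in N, time in s.
With the tool pointing down it reaches from about 0.275 to 0.725 m from the base axis. Payload 15.9 kg.
Tool frame: the origin (TCP) lies at the very end of the fingers, on their centre line; the grasp point (between the pads) lies 19 mm behind it (r.hold_point_z is the z of the grasp point in the tool frame, in m); z points along the fingers, y is the line along which they close (so a half turn about z gives the same grasp; the last joint's range is limited). The gripper opens to 85 mm and grips with 20 to 120 N. Pads are 22 mm wide; open, the fingers measure 114 mm over their backs; the gripper's body (76 mm by 85 mm) begins 54 mm behind the grasp point. The pads swing forward as they close: fully open they stand 13 mm farther back than shut.
Start: joints at [1.11, 0.213, -0.034, 1.323, 0, 1.571], TCP at [0.222, 0.448, 0.201] pointing down, gripper open.
Joint ranges: [-2.98, 2.98], [-0.74, 1.72], [-1.14, 1.35], [-2.1, 2.04], [-1.57, 1.44], [-3.14, 3.14]. Speed limits (rad/s): [1.89, 1.89, 2.39, 2.57, 3.14, 3.14].

## Interface

Orientations are given as a unit quaternion [w, x, y, z].
In Python, from bench import r gives the robot as it stands. The module is installed in compiled form; this text tells all that it offers.
- The arm moves only by the tool apply_moves, never from a script. Its argument "moves" is a list of rows, each a list of 4 numbers: the shift along the tool's x, y, z in m, then the turn about the tool's z in rad. A call has 1 to 12 rows; each row shifts and turns the commanded pose from where the row before left it, along the tool's axes as they then stand; what a row does not reach is not made up. A row lasts 1/10 s, in which the tool goes at most 50 mm and 8.59 degrees, less where a joint would pass 70% of its speed; a pose out of reach is approached as far as the arm can. A call with a gripper value outside its range is refused whole. "hand" is the opening, from -1 (shut) to 1 (fully open), set as the call begins (left out, the last holds). The fingers move at their own pace and stop on an object; "newtons" is the grip in N (left out, the last holds). Time passes only in rows, so rows that do not move let the fingers close. It gives the time, the measured TCP pose, the force, the opening and the grip force at its end, in the units of the state.
- r.state(): the state, without advancing time (a new reading comes with each control period).
- r.camera(name): name is "side" or "top" or "wrist"; returns the picture (400x640x3 uint8, red, green, blue); there is no depth.
- r.camera_info(name): a dict with "fx", "fy", "cx", "cy" (pixels), "dist_coeffs" ([k1, k2, p1, p2, k3] as OpenCV has them; the pictures are not rectified), "R" (3x3) and "t" (3): a world point X has camera coordinates R X + t. Camera axes: x right, y down, z forward; pixel columns grow to the right and rows downward; lengths in m; the calibration is good to about 2 mm. A picture is of the moment at which its call begins: read the wrist's pose just before it. camera_info takes no time and is no camera call; for the wrist camera it gives the pose at the moment of the call.
- r.close_job(): hands the job in; it is judged then, once.
The state is a dict: "clock": time; "joint_positions": joint angles; "joint_velocities": joint speeds; "joint_torque": joint torques, N m; "tcp_pos": TCP position; "orientation": TCP orientation; "ft_force": force on the tool from outside, world axes, zero at the start; "wrist_torque": the same for the moment, N m; "grip_width": finger opening in m; "grip_force": force on a finger pad.
Only numpy, scipy, OpenCV 4.12 (cv2) and the standard library are available. Lean on these libraries where they do the work, as an engineer would, in place of code of your own. Each camera call takes 0.05 s, during which the arm holds its last target. There are 200 camera calls.

## Task

Wash up the sample cups: slide every cup on the rail along the T-slot to the open end, lift it out there and press it down into a free spring clip of the wash rack (any clip) until it snaps fully home. When all are in, take the brush from its stand and scrub the inside of each cup with at least two full up-and-down strokes reaching the bottom, tallest cup first and shortest last, then stand the brush upright back in its stand. Leave the cups in their clips and do not disturb the other things on the bench.

Things in the scene. Friction and masses are not known exactly. Their poses are not given: they have to be found in the camera images.
- rail: aluminium T-slot rail 360 x 66 x 25 mm, fixed. Origin: centre of its underside; x along the slot to its open end, z up. Channel 48 mm wide, floor at z = 10 mm, on which cup feet slide. Lips (underside z = 20, top 25, gap 32 mm) hold the feet down from x = -180 to +90 mm; beyond, the channel is open on top, its side walls 20 mm high, up to a stop at x = 174 mm.
- slot_end (a point): middle of the usable open end, on the channel floor at rail x = 130 mm, axes as the rail: a cup with its centre here, or from 15 mm before to 18 mm past it, is clear of the lips and can be lifted straight out
- cup_tall: white cup, 100 mm tall, about 140 g, maybe absent (None). Square steel foot 44 x 44 x 7 mm (sides along x, y), neck 26 mm in diameter up to 22 mm, then a bowl of outer diameter 42, wall 3, up to the open rim; inner bottom 26 mm above the underside. Origin: centre of the foot's underside, z up. Starts in the rail's slot, foot under the lips, sides parallel to the rail; held a little off the floor it slides best.
- cup_medium: white cup, 86 mm tall, about 140 g, maybe absent (None). Square steel foot 44 x 44 x 7 mm (sides along x, y), neck 26 mm in diameter up to 22 mm, then a bowl of outer diameter 42, wall 3, up to the open rim; inner bottom 26 mm above the underside. Origin: centre of the foot's underside, z up. Starts in the rail's slot, foot under the lips, sides parallel to the rail; held a little off the floor it slides best.
- cup_short: white cup, 72 mm tall, about 140 g, maybe absent (None). Square steel foot 44 x 44 x 7 mm (sides along x, y), neck 26 mm in diameter up to 22 mm, then a bowl of outer diameter 42, wall 3, up to the open rim; inner bottom 26 mm above the underside. Origin: centre of the foot's underside, z up. Starts in the rail's slot, foot under the lips, sides parallel to the rail; held a little off the floor it slides best.
- rack: grey wash rack, fixed base plate 96 x 272 x 12 mm with three spring clips in a row along its y, 85 mm apart. Origin: centre of its underside, z up. Each clip: two sprung steel jaws facing each other along the rack's x and two fixed guides along its y (5 mm play), flared at the top, their tops 28 mm (jaws) and 23 mm (guides) above the plate.
- clip0 (a point): centre of the clip at the rack's -y end, on the plate: a seated cup's origin is here (2 mm upward play); axes as the rack. Press a cup straight down, foot sides parallel to the rack: the foot spreads the jaws, hardest at 10 to 20 mm above the plate, with about 5 to 20 N in all, and they snap back over it when it reaches the plate.
- clip1 (a point): the same for the middle clip
- clip2 (a point): the same for the clip at the rack's +y end
- brush: bottle brush, 170 mm long, 60 g, standing upright. Origin: centre of the lower end of the bristle head, z along the brush towards the handle. Bristle head 0 to 62 mm (looks 29 mm in diameter, solid core 22 mm), wire stem of 8 mm diameter, wooden handle of 18 mm diameter from 100 to 170 mm. At the start it stands in the stand.
- stand: steel brush stand, fixed: a foot of 90 mm diameter and 8 mm thick with an upright tube on it, inner diameter 36 mm, top 53 mm above the bench. Origin: centre of the foot's underside. The brush stands in the tube with its lower end 8 mm above the origin.
- reagent_bottle: bystander, leave alone: brown glass jar, 68 mm diameter, 130 mm tall
- beaker: bystander, leave alone: glass beaker, 72 mm diameter, 95 mm tall
- wash_bottle: bystander, leave alone: white wash bottle with red cap, 64 mm diameter, 160 mm tall
- dish: bystander, leave alone: shallow glass dish, 90 mm diameter, 16 mm tall
- spatula: bystander, leave alone: steel spatula with handle lying flat, 170 mm long
- tip_box: bystander, leave alone: clear box of pipette tips, 90 x 120 x 50 mm
- sample_jar: bystander, leave alone: small brown jar, 48 mm diameter, 60 mm tall
Things that resemble listed ones, but are neither listed nor needed, are in the scene too. Leave any blue, purple or yellow look-alike of the cup_tall alone.

How it is judged:
By the outcome, as a careful person would: the job done as asked, in the order asked, and still so for the second after the job is handed in, with the robot touching nothing.
Of cup_tall, cup_medium, cup_short only 2 to 3 are there at a start; the rules pass over those that are not, and their reading is None.
At some moment in a run one of cup_tall, cup_medium, cup_short may be knocked a few centimetres aside while the robot is not near it.
It also fails if it takes over 210 s, if anything falls off the work surface, if the arm or the gripper's body presses on something with over 40 N, if the wrist force passes 120 N, or if a joint passes its speed limit or range.

## Working session

There is one attempt and no reset: what is moved stays moved. The work goes in short steps, Python scripts to look and compute and a tool call to move; the robot and the scene stay as the last step left them, time stands still between calls to the robot, and variables do not carry over. Pictures are saved under pics/ and viewed, at most 14 in all, crops included, and the job is handed in when it is done.

Besides the shell and the picture viewer there is one more tool, called after "Emit:" by a JSON object that holds its "fn" and its "kwargs". apply_moves: Moves the arm, as the interface text tells. Its arguments: {"type":"object","properties":{"moves":{"type":"array"},"hand":{"type":"number"},"newtons":{"type":"number"}},"required":["moves"]}

```bash
mkdir -p pics; cat > h.py <<'E'
import numpy as np, cv2
from bench import r
def snap(name,fn):
    info=r.camera_info(name); im=r.camera(name); cv2.imwrite(f'pics/{fn}.png',im[:,:,::-1]); 
    np.savez(f'pics/{fn}.npz',**{k:np.array(v) for k,v in info.items()}); return im,info
def load(fn): return dict(np.load(f'pics/{fn}.npz'))
def K(i): return np.array([[i['fx'],0,i['cx']],[0,i['fy'],i['cy']],[0,0,1.]])
def ray(i,uv):
    p=cv2.undistortPoints(np.array([[uv]],float),K(i),np.array(i['dist_coeffs'],float))[0,0]
    R=np.array(i['R']);t=np.array(i['t']); return -R.T@t, R.T@np.array([p[0],p[1],1.])
def onz(i,uv,z):
    o,d=ray(i,uv); return o+d*(z-o[2])/d[2]
def proj(i,X):
    return cv2.projectPoints(np.array(X,float).reshape(-1,3),cv2.Rodrigues(np.array(i['R'],float))[0],np.array(i['t'],float),K(i),np.array(i['dist_coeffs'],float))[0][:,0]
def tri(obs):
    A=np.zeros((3,3));b=np.zeros(3)
    for i,uv in obs:
        o,d=ray(i,uv);d/=np.linalg.norm(d);P=np.eye(3)-np.outer(d,d);A+=P;b+=P@o
    X=np.linalg.solve(A,b)
    return X,[np.linalg.norm(proj(i,X)[0]-uv) for i,uv in obs]
E
python3 - <<'E'
from h import *
s=r.state();print(s)
for n in ('top','side','wrist'):
    im,i=snap(n,n+'0'); print(n,i['fx'],-np.array(i['R']).T@i['t'],np.array(i['R'])[2])
E
```

```text
{'clock': 0.0, 'joint_positions': array([ 1.10998570e+00,  2.13350061e-01, -3.50964329e-02,  1.32348919e+00,
       -6.14056643e-06,  1.57077080e+00]), 'joint_velocities': array([-0.00156152, -0.00084661,  0.0008606 ,  0.00052476, -0.00034403,
       -0.00114329]), 'joint_torque': array([-7.44400968e-04, -6.86163640e+01,  4.87120056e+01,  1.71994715e-02,
       -2.74469621e-04,  4.70689156e-05]), 'tcp_pos': array([0.22216592, 0.44749646, 0.20040441]), 'orientation': array([-1.27117237e-04,  2.28359680e-01,  9.73576670e-01, -5.55326201e-04]), 'ft_force': array([ 0.32145688, -0.25962547, -0.03040447]), 'wrist_torque': array([0.06807882, 0.00249449, 0.00857614]), 'grip_force': 0.0, 'grip_width': 0.0855306879928035}
top 485.03243830924174 [0.38312126 0.03950122 1.39814801] [ 0.13952265 -0.00875381 -0.99018019]
side 425.193169504581 [ 0.40107426 -0.83602902  0.68081284] [ 0.16347881  0.79673882 -0.58179199]
wrist 322.51218378232556 [0.15662634 0.48099228 0.37436788] [ 0.25818806 -0.1296922  -0.95734991]
```

View pics/top0.png

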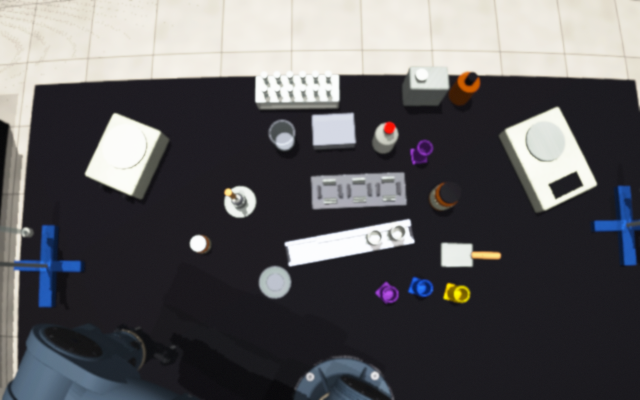

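View pics/side0.png

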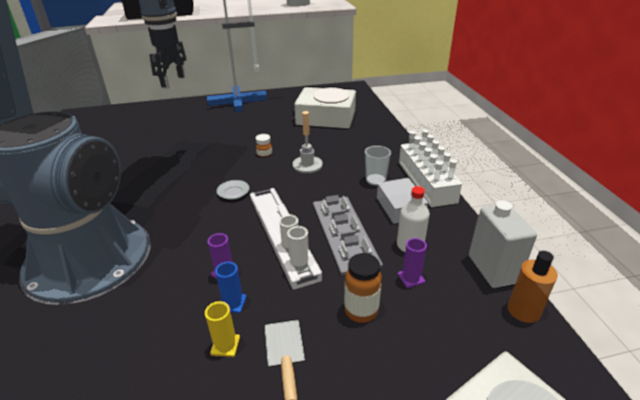

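The top view shows two white cups in the rail, at (375,239) and (398,232). The purple, blue and yellow cups at (388,293), (421,287), (457,293) and (422,152) are look-alikes. The rack is at (359,190), the brush and stand at (239,200). I'll enlarge the views to confirm the cups and find the rail's open end.

```bash
python3 - <<'E'
from h import *
a=cv2.imread('pics/top0.png')[160:280,215:425]; b=cv2.imread('pics/side0.png')[105:290,235:395]
a=cv2.resize(a,None,fx=3.8,fy=3.8,interpolation=cv2.INTER_CUBIC)
cv2.imwrite('pics/c1.png',a)
b=cv2.resize(b,None,fx=3.2,fy=3.2,interpolation=cv2.INTER_CUBIC); cv2.imwrite('pics/c2.png',b)
E
```

```text
(no output)
```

View pics/c1.png

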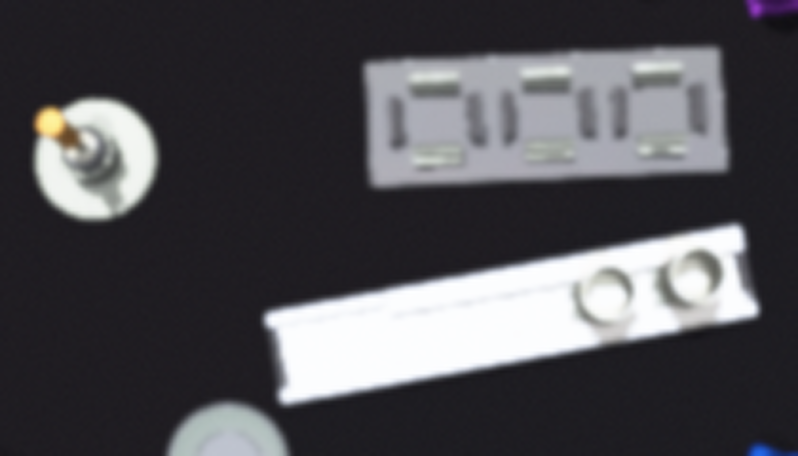

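View pics/c2.png

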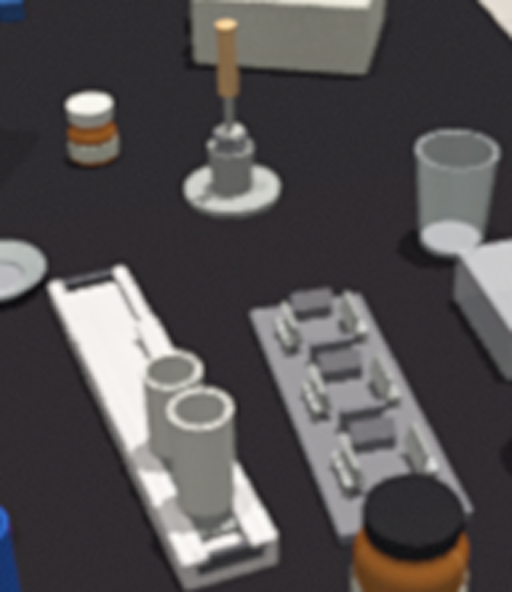

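```bash
python3 - <<'E'
from h import *
t=load('top0')
def P(c): return np.array([215+c[0]/3.8-.4,160+c[1]/3.8-.4])
for n,z,c in [('rail',.025,[(265,315),(742,226),(758,314),(283,403)]),('rack',.012,[(364,63),(720,47),(728,171),(372,187)]),('stand',.008,[(96,159)]),('standtube',.053,[(85,148)]),('cupL',.09,[(605,295)]),('cupR',.11,[(693,277)])]:
    Q=np.array([onz(t,P(x),z) for x in c]);print(n,Q.round(3).tolist(),Q.mean(0).round(3))
    if len(Q)>1: print([np.linalg.norm(Q[k]-Q[k-1]).round(3) for k in range(4)])
w=load('wrist0');s=r.state()
import scipy.spatial.transform as st
q=s['orientation'];Rt=st.Rotation.from_quat(np.r_[q[1:],q[0]]).as_matrix()
cam=-w['R'].T@w['t'];print(Rt.T@(cam-s['tcp_pos']),(Rt.T@w['R'].T).round(3));print(Rt.round(2))
E
```

```text
rail [[0.463, 0.158, 0.025], [0.526, -0.201, 0.025], [0.46, -0.211, 0.025], [0.398, 0.144, 0.025]] [ 0.462 -0.027  0.025]
[np.float64(0.067), np.float64(0.364), np.float64(0.067), np.float64(0.36)]
rack [[0.656, 0.083, 0.012], [0.666, -0.191, 0.012], [0.57, -0.194, 0.012], [0.56, 0.078, 0.012]] [ 0.613 -0.056  0.012]
[np.float64(0.096), np.float64(0.274), np.float64(0.096), np.float64(0.271)]
stand [[0.585, 0.289, 0.008]] [0.585 0.289 0.008]
standtube [[0.586, 0.289, 0.053]] [0.586 0.289 0.053]
cupL [[0.471, -0.09, 0.09]] [ 0.471 -0.09   0.09 ]
cupR [[0.482, -0.15, 0.11]] [ 0.482 -0.15   0.11 ]
[ 0.07359441  0.00060568 -0.17384705] [[ 0.001 -0.957 -0.289]
 [ 1.     0.001 -0.001]
 [ 0.001 -0.289  0.957]]
[[-0.9   0.44 -0.  ]
 [ 0.44  0.9  -0.  ]
 [-0.   -0.   -1.  ]]
```

```bash
cat >> h.py <<'E'
def pose():
    s=r.state();q=s['orientation'];w,x,y,z=q
    ty=np.array([2*(x*y-w*z),1-2*(x*x+z*z)]); return s['tcp_pos'],np.arctan2(ty[1],ty[0]),s
def to(tx,ty,tz,yaw,p=None,y0=None):
    """turn needed (about tool z), then shift in the turned tool frame"""
    if p is None: p,y0,_=pose()
    d=(y0-yaw+np.pi/2)%np.pi-np.pi/2
    yw=y0-d; Y=np.array([np.cos(yw),np.sin(yw)]); X=np.array([-Y[1],Y[0]])
    D=np.array([tx-p[0],ty-p[1]])
    print(f'turn {d:.4f}, dx {D@X*1e3:.1f} dy {D@Y*1e3:.1f} dz {(p[2]-tz)*1e3:.1f} mm  (yaw now {y0:.4f})')
E
python3 - <<'E'
from h import *
t=load('top0');s=load('side0')
print('L',tri([(t,(373.8,237.2)),(s,(289.4,220.6))]));print('R',tri([(t,(397,232.5)),(s,(297.8,232.8))]))
to(.435,.10,.22,.173)
E
```

```text
L (array([ 0.4751414 , -0.08960876,  0.09219034]), [np.float64(1.5114181345105007), np.float64(1.8302458954916707)])
R (array([ 0.48526736, -0.15101246,  0.10507246]), [np.float64(1.2270627710132112), np.float64(1.5650526732548409)])
turn 0.9370, dx -379.0 dy 149.8 dz -19.5 mm  (yaw now 1.1100)
```

Emit:
{"fn": "apply_moves", "kwargs": {"moves": [[0, 0, -0.005, 0.134], [0, 0, -0.005, 0.134], [0, 0, -0.005, 0.134], [0, 0, -0.005, 0.134], [0, 0, 0, 0.134], [0, 0, 0, 0.134], [0, 0, 0, 0.133]], "hand": 0.5}}

```text
clock: 0.85
tcp_pos: [0.2223, 0.4477, 0.2207]
orientation: [0.0, 0.645, 0.764, -0.0]
ft_force: [0.1, -1.0, -0.4]
grip_width: 0.0637
grip_force: 0.0
```

Emit:
{"fn": "apply_moves", "kwargs": {"moves": [[-0.038, 0.015, 0, 0], [-0.038, 0.015, 0, 0], [-0.038, 0.015, 0, 0], [-0.038, 0.015, 0, 0], [-0.038, 0.015, 0, 0], [-0.038, 0.015, 0, 0], [-0.038, 0.015, 0, 0], [-0.038, 0.015, 0, 0], [-0.038, 0.015, 0, 0], [-0.037, 0.015, 0, 0], [0, 0, 0, 0], [0, 0, 0, 0]]}}

```text
clock: 2.05
tcp_pos: [0.4354, 0.0997, 0.2206]
orientation: [-0.0, 0.644, 0.765, -0.0]
ft_force: [-0.6, -0.0, -0.3]
grip_width: 0.064
grip_force: 0.0
```

```bash
python3 - <<'E'
from h import *
p,y,s=pose();print(p,y,s['grip_width'],s['clock'])
im,i=snap('wrist','w1')
cv2.imwrite('pics/w1b.png',cv2.resize(im[:,:,::-1],(800,500)))
E
```

```text
[0.43536023 0.09969826 0.22063702] 0.17088588717105785 0.06402393571001885 2.05
```

View pics/w1b.png

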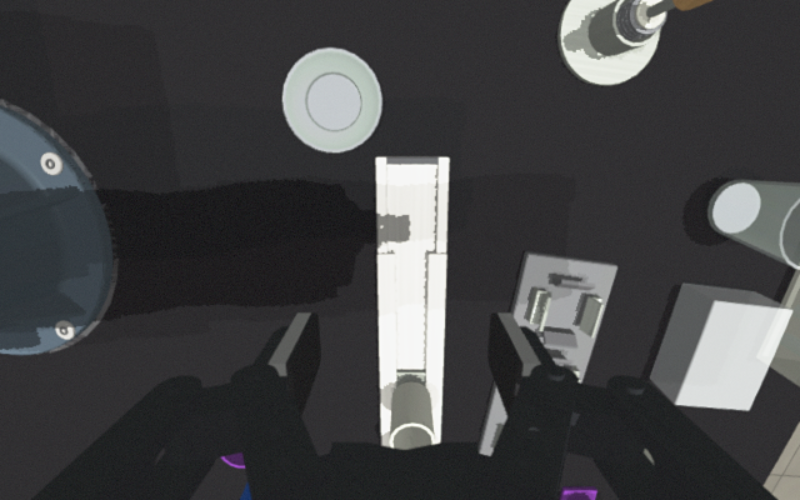

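The wrist view confirms the rail's open end is at +y: its stop is at row 157 and the lips end at row 253 in the 800 px view. The nearer, shorter cup has its rim at (412,436), and the rack's clip2 is at (560,300).

```bash
python3 - <<'E'
from h import *
w=load('w1')
f=lambda u,v,z: onz(w,(u*.8,v*.8),z)
a=f(376,157,.020);b=f(449,157,.020);c=f(376.5,253,.025);d=f(447.5,253,.025);e=f(381.5,440,.025);g=f(442.5,440,.025)
for n,x in zip('abcdeg',(a,b,c,d,e,g)): print(n,x.round(4))
m1=(c+d)/2;m2=(e+g)/2;m0=(a+b)/2
for p,q in ((m1,m2),(m0,m2),(c,e),(d,g)): v=p-q;print('axis ang',np.arctan2(v[1],v[0])-np.pi/2)
print('m0',m0,'m1',m1,'m2',m2)
print('rim', [f(412,436,z).round(4).tolist() for z in (.082,.096,.11)])
# multi view
t=load('top0');s=load('side0')
print(tri([(w,(412*.8,436*.8)),(t,(373.8,237.2)),(s,(289.4,220.6))]))
rk=[f(526,253,.012),f(617,266,.012)];print('rack top corners',rk,np.arctan2(*(rk[0]-rk[1])[[1,0]]))
E
```

```text
a [0.4018 0.1464 0.02  ]
b [0.4671 0.1578 0.02  ]
c [0.4162 0.0579 0.025 ]
d [0.4832 0.0696 0.025 ]
e [ 0.4549 -0.1595  0.025 ]
g [ 0.5228 -0.1478  0.025 ]
axis ang 0.17814169925019185
axis ang 0.17615091445110087
axis ang 0.17602238506991474
axis ang 0.18026030456850983
m0 [0.43444858 0.15207673 0.02      ] m1 [0.44972202 0.06375929 0.025     ] m2 [ 0.48886711 -0.15365262  0.025     ]
rim [[0.4779, -0.0986, 0.082], [0.4754, -0.0864, 0.096], [0.473, -0.0743, 0.11]]
(array([ 0.47544258, -0.08960011,  0.09226522]), [np.float64(0.5356399203467103), np.float64(1.624611799589903), np.float64(1.693385771075901)])
rack top corners [array([0.56260575, 0.07936909, 0.012     ]), array([0.65874302, 0.08203521, 0.012     ])] -3.1138673442581823
```

Emit:
{"fn": "apply_moves", "kwargs": {"moves": [[-0.04, 0.002, 0, -0.005], [-0.04, 0.002, 0, 0], [-0.04, 0.002, 0, 0], [-0.04, 0.002, 0, 0], [-0.033, 0, 0.02, 0], [0, 0, 0.04, 0], [0, 0, 0, 0], [0, 0, 0, 0]]}}

```text
clock: 2.9
tcp_pos: [0.4768, -0.087, 0.1616]
orientation: [-0.0, 0.641, 0.768, -0.0]
ft_force: [-0.5, -0.7, 0.1]
grip_width: 0.0641
grip_force: 0.0
```

```bash
python3 - <<'E'
from h import *
p,y,s=pose();print(p,y,s['grip_width'],s['clock'],s['ft_force'])
im,i=snap('wrist','w2')
cv2.imwrite('pics/w2b.png',cv2.resize(im[:,:,::-1],(800,500)))
E
```

```text
[ 0.47675018 -0.08701761  0.16160727] 0.17953167631824313 0.06407728593072579 2.9 [-0.47801454 -0.66955138  0.07131463]
```

View pics/w2b.png

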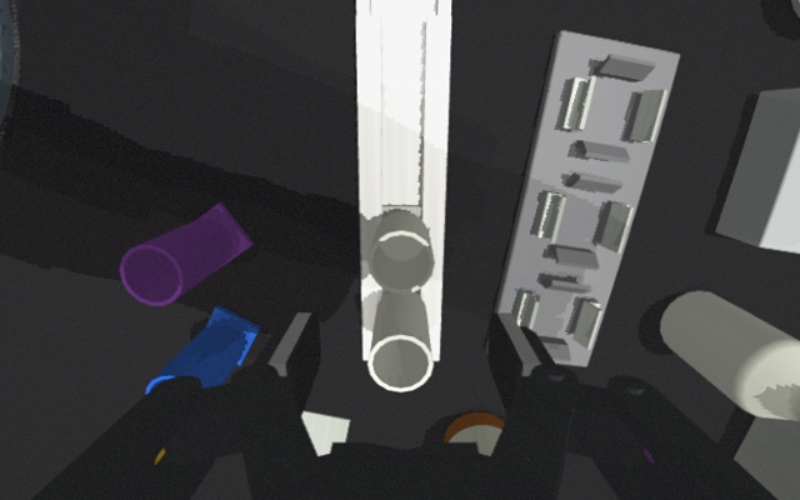

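```bash
python3 - <<'E'
from h import *
w=load('w2');t=load('top0');s=load('side0');w1=load('w1')
f=lambda u,v,z: onz(w,(u*.8,v*.8),z)
print('near',tri([(w,(402*.8,263*.8)),(w1,(412*.8,436*.8)),(s,(289.4,220.6))]), f(402,263,.096))
print('tall',tri([(w,(401*.8,363*.8)),(t,(397,232.5)),(s,(297.8,232.8))]), f(401,363,.110))
print('near rim width px->diam', np.linalg.norm(f(370.5,263,.096)-f(433.5,263,.096)), 'tall',np.linalg.norm(f(369,363,.110)-f(433,363,.110)))
from scipy.optimize import least_squares
obs=[(w,(561,31),(-48,136)),(w,(680,54),(48,136)),(w,(588,367),(48,-136)),(w1,(526,253),(-48,136)),(w1,(617,266),(48,136))]
ws=[(i,np.array(u)*.8,m) for i,u,m in obs]
c1=[((364,63),(48,136)),((720,47),(48,-136)),((728,171),(-48,-136)),((372,187),(-48,136))]
ts=[(t,np.array([215+u[0]/3.8-.4,160+u[1]/3.8-.4]),m) for u,m in c1]
def res(q,S):
    c,sn=np.cos(q[2]),np.sin(q[2]);o=[]
    for i,u,m in S:
        x,y=np.array(m)/1e3;o+=list(proj(i,[q[0]+c*x-sn*y,q[1]+sn*x+c*y,.012])[0]-u)
    return o
for n,S in(('wrist',ws),('top',ts),('all',ws+ts)):
    z=least_squares(res,[.613,-.056,0],args=(S,));print(n,z.x.round(4),np.array(z.fun).round(1))
# rail edges at far-left in w2
a,b=f(357,20,.025),f(452,20,.025);c,d=f(361,340,.025),f(440.5,340,.025);m=(a+b)/2;n=(c+d)/2
print('rail',a,b,d,c,np.arctan2(*(m-n)[[1,0]])-np.pi/2, 'mid',m,n)
E
```

```text
near (array([ 0.47740399, -0.09145494,  0.09273482]), [np.float64(2.1442412089600684), np.float64(1.9033145865238796), np.float64(0.8392649317682902)]) [ 0.47679611 -0.0921092   0.096     ]
tall (array([ 0.48584825, -0.15286811,  0.10791883]), [np.float64(3.3337925616988446), np.float64(1.7741210367022628), np.float64(1.2176678081654135)]) [ 0.48741553 -0.15396979  0.11      ]
near rim width px->diam 0.03941662598348789 tall 0.04096583229050162
wrist [ 0.6169 -0.0555  0.0405] [-0.9 -0.6  0.4 -0.1 -0.1  0.4  0.4  0.8  0.5 -0.2]
top [ 0.613  -0.0559  0.0365] [ 0.5  0.  -0.2  0.  -0.  -0.1 -0.2  0.1]
all [ 0.6162 -0.0555  0.0378] [-1.2 -0.8  0.1  0.  -0.9  0.4  0.2  0.7  0.3 -0.1  0.3 -1.  -0.5 -1.1
 -0.2 -1.3 -0.3 -1. ]
rail [0.4179527  0.05451616 0.025     ] [0.48312349 0.06639825 0.025     ] [ 0.52577596 -0.17813082  0.025     ] [ 0.45823244 -0.19049972  0.025     ] 0.16781348620753822 mid [0.4505381  0.06045721 0.025     ] [ 0.4920042  -0.18431527  0.025     ]
```

Emit:
{"fn": "apply_moves", "kwargs": {"moves": [[-0.0044, -0.0008, 0.02, 0.005], [0, 0, 0.03, 0], [0, 0, 0.03, 0], [0, 0, 0.0296, 0], [0, 0, 0, 0], [0, 0, 0, 0]]}}

```text
clock: 3.55
tcp_pos: [0.4782, -0.0923, 0.0532]
orientation: [0.001, 0.643, 0.766, 0.0]
ft_force: [-0.2, 0.4, 1.4]
grip_width: 0.0641
grip_force: 0.0
```

Emit:
{"fn": "apply_moves", "kwargs": {"moves": [[0, 0, 0, 0], [0, 0, 0, 0], [0, 0, 0, 0], [0, 0, 0, 0], [0, 0, 0, 0], [0, 0, 0, 0]], "hand": -1, "newtons": 40}}

```text
clock: 4.15
tcp_pos: [0.4786, -0.093, 0.0536]
orientation: [0.002, 0.643, 0.766, 0.001]
ft_force: [-2.9, 0.9, 16.7]
grip_width: 0.0408
grip_force: 38.3
```

Emit:
{"fn": "apply_moves", "kwargs": {"moves": [[0, 0, -0.001, 0], [0, 0, 0, 0], [0, 0, 0, 0]]}}

```text
clock: 4.45
tcp_pos: [0.4782, -0.093, 0.0537]
orientation: [0.001, 0.643, 0.766, 0.0]
ft_force: [-2.7, 0.3, 12.3]
grip_width: 0.0407
grip_force: 41.7
```

Emit:
{"fn": "apply_moves", "kwargs": {"moves": [[0, 0, -0.001, 0], [0, 0, 0, 0], [0, 0, 0, 0]]}}

```text
clock: 4.75
tcp_pos: [0.4775, -0.0928, 0.0538]
orientation: [0.0, 0.643, 0.766, 0.0]
ft_force: [-0.5, -0.1, 8.0]
grip_width: 0.0405
grip_force: 41.2
```

Emit:
{"fn": "apply_moves", "kwargs": {"moves": [[0, 0, -0.001, 0], [0, 0, -0.001, 0], [0, 0, 0, 0], [0, 0, 0, 0]]}}

```text
clock: 5.15
tcp_pos: [0.4771, -0.0927, 0.0552]
orientation: [-0.0, 0.643, 0.766, -0.0]
ft_force: [-0.8, -0.3, -2.3]
grip_width: 0.0401
grip_force: 40.4
```

Emit:
{"fn": "apply_moves", "kwargs": {"moves": [[0, 0, -0.001, 0], [0, 0, -0.0005, 0], [0, 0, 0, 0], [0, 0, 0, 0]]}}

```text
clock: 5.55
tcp_pos: [0.4764, -0.0926, 0.056]
orientation: [-0.001, 0.643, 0.766, -0.0]
ft_force: [-0.0, -1.4, -23.8]
grip_width: 0.0403
grip_force: 43.1
```

Emit:
{"fn": "apply_moves", "kwargs": {"moves": [[0, 0, 0.001, 0], [0, 0, 0, 0], [0, 0, 0, 0]]}}

```text
clock: 5.85
tcp_pos: [0.4769, -0.0927, 0.0558]
orientation: [-0.0, 0.643, 0.766, -0.0]
ft_force: [-2.8, -0.1, -14.5]
grip_width: 0.0401
grip_force: 44.1
```

Emit:
{"fn": "apply_moves", "kwargs": {"moves": [[0.005, 0, 0, 0], [0.01, 0, 0, 0], [0, 0, 0, 0], [0, 0, 0, 0]]}}

```text
clock: 6.25
tcp_pos: [0.4731, -0.0807, 0.0554]
orientation: [0.001, 0.644, 0.765, -0.003]
ft_force: [-7.6, -25.1, -17.0]
grip_width: 0.0402
grip_force: 44.8
```

```bash
python3 - <<'E'
from h import *
p,y,s=pose();print(p,y,s['ft_force'],s['orientation'])
u=np.array([-np.sin(.174),np.cos(.174)]);n=np.array([np.cos(.174),np.sin(.174)])
print((p[:2]-[.4657,-.025])@u,(p[:2]-[.4657,-.025])@n)
to(.4657-.130*.1731,-.025+.130*.985,p[2],.174)
E
```

```text
[ 0.4731212  -0.08065479  0.05540235] 0.17137115573451353 [ -7.59218084 -25.13433858 -16.98591786] [ 0.00095932  0.64399011  0.76502632 -0.0032475 ]
-0.05609919039054628 -0.0023260006437748923
turn -0.0026, dx 186.1 dy 2.3 dz 0.0 mm  (yaw now 0.1714)
```

Emit:
{"fn": "apply_moves", "kwargs": {"moves": [[0, -0.0007, 0.0007, 0], [0, 0, 0, 0], [0, 0, 0, 0]]}}

```text
clock: 6.55
tcp_pos: [0.4731, -0.0808, 0.0553]
orientation: [0.001, 0.644, 0.765, -0.003]
ft_force: [-7.9, -21.9, -8.6]
grip_width: 0.0403
grip_force: 45.5
```

Emit:
{"fn": "apply_moves", "kwargs": {"moves": [[0, 0, 0.0006, 0], [0, 0, 0, 0], [0, 0, 0, 0]]}}

```text
clock: 6.85
tcp_pos: [0.4733, -0.0808, 0.0552]
orientation: [0.002, 0.644, 0.765, -0.002]
ft_force: [-10.0, -22.8, 0.8]
grip_width: 0.0403
grip_force: 46.4
```

Emit:
{"fn": "apply_moves", "kwargs": {"moves": [[0.004, 0, 0, 0], [0.004, 0, 0, 0], [0.004, 0, 0, 0], [0, 0, 0, 0], [0, 0, 0, 0]]}}

```text
clock: 7.35
tcp_pos: [0.4725, -0.0669, 0.0557]
orientation: [0.001, 0.644, 0.765, -0.0]
ft_force: [-4.6, -5.5, 4.3]
grip_width: 0.0339
grip_force: 37.8
```

```bash
python3 - <<'E'
from h import *
p,y,s=pose();print(p,y,s['ft_force'],s['wrist_torque'])
im,i=snap('wrist','w3')
im2,i=snap('side','s3')
a=cv2.resize(im[60:380,180:480,::-1],(400,427));b=cv2.resize(im2[180:300,235:345,::-1],(391,427),interpolation=cv2.INTER_CUBIC)
cv2.imwrite('pics/w3b.png',np.hstack([a,b]))
E
```

```text
[ 0.47251285 -0.06690337  0.05573984] 0.17248375593376886 [-4.58553249 -5.46310765  4.26105348] [-1.09081334  1.40291854 -0.06498634]
```

View pics/w3b.png

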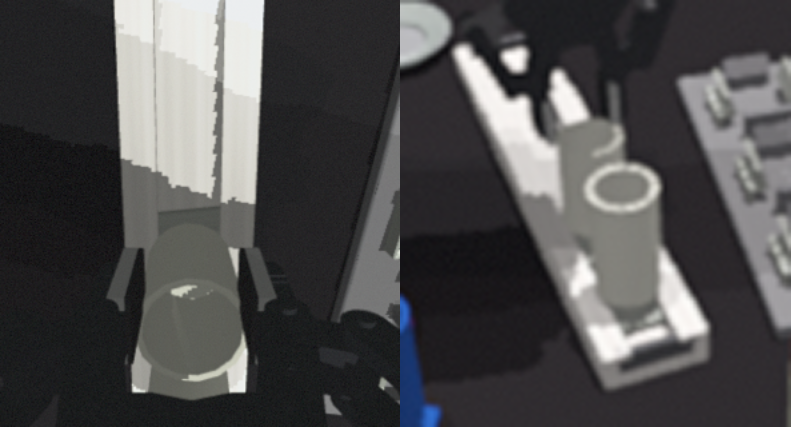

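```bash
python3 - <<'E'
from h import *
w=load('w3');p,y,_=pose()
a=onz(w,(323.3,306),.096);print(a)
for e in((141,328),(241,328)): print(onz(w,(180+e[0]/1.3333,60+e[1]/1.3333),.096))
to(a[0],a[1],.030,.174)
E
```

```text
[ 0.4761045  -0.08520364  0.096     ]
[ 0.45824164 -0.08836077  0.096     ]
[ 0.49394859 -0.08214932  0.096     ]
turn -0.0014, dx -18.6 dy 0.4 dz 25.8 mm  (yaw now 0.1726)
```

Emit:
{"fn": "apply_moves", "kwargs": {"moves": [[0, 0, 0, 0], [0, 0, 0, 0], [0, 0, 0, 0], [0, 0, 0, 0], [0, 0, 0, 0]], "hand": 0.3}}

```text
clock: 7.95
tcp_pos: [0.472, -0.0662, 0.0546]
orientation: [0.0, 0.643, 0.766, 0.0]
ft_force: [-0.0, 0.0, 0.4]
grip_width: 0.0559
grip_force: 0.0
```

```bash
python3 - <<'E'
from h import *
p,y,s=pose();print(p,y,s['ft_force'],s['grip_width'])
im,i=snap('wrist','w4')
cv2.imwrite('pics/w4b.png',cv2.resize(im[60:400,140:520,::-1],(800,716))[:600])
E
```

```text
[ 0.47196307 -0.06621554  0.05459006] 0.17306364113551764 [-0.03838098  0.04457963  0.37441021] 0.05585318858594901
```

View pics/w4b.png

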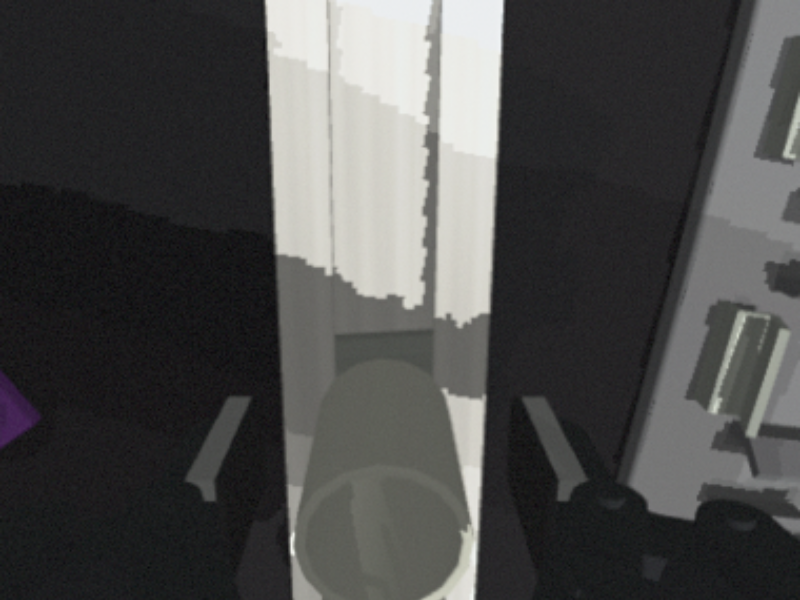

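```bash
python3 - <<'E'
from h import *
w=load('w4');p,y,_=pose();sc=800/380
f=lambda u,v,z: onz(w,(140+u/sc,60+v/sc),z)
u=np.array([-np.sin(.174),np.cos(.174)])
for z in(.082,.096): 
    print(z,f(383,538,z),np.linalg.norm(f(296,538,z)-f(471,538,z)))
e=f(385,333,.017);print('foot front',e,'centre',e[:2]-.022*u)
a,b=f(274,200,.025),f(498.5,200,.025);c,d=f(289,500,.025),f(479,500,.025);print('rail mids',(a+b)/2,(c+d)/2,np.linalg.norm(a-b),np.linalg.norm(c-d))
m=(a+b-c-d);print(np.arctan2(m[1],m[0])-np.pi/2)
E
```

```text
0.082 [ 0.47751365 -0.09937269  0.082     ] 0.04453026729073726
0.096 [ 0.47578643 -0.08923034  0.096     ] 0.0402745795273095
foot front [ 0.47244789 -0.06766227  0.017     ] centre [ 0.4762566  -0.08933007]
rail mids [ 0.46500202 -0.02304207  0.025     ] [ 0.48222533 -0.12535817  0.025     ] 0.06749194637711796 0.0657609012765784
0.1667707463908248
```

Emit:
{"fn": "apply_moves", "kwargs": {"moves": [[-0.008, 0, 0, 0], [-0.008, 0, 0, 0], [-0.0077, 0, 0, 0], [0, 0, 0.006, 0], [0, 0, 0.005, 0], [0, 0, 0, 0], [0, 0, 0, 0]]}}

```text
clock: 8.7
tcp_pos: [0.4756, -0.0894, 0.0433]
orientation: [-0.0, 0.643, 0.766, -0.0]
ft_force: [-0.3, -0.0, -0.0]
grip_width: 0.0555
grip_force: 0.0
```

Emit:
{"fn": "apply_moves", "kwargs": {"moves": [[0, 0, 0, 0], [0, 0, 0, 0], [0, 0, 0, 0], [0, 0, 0, 0], [0, 0, 0, 0], [0, 0, 0, 0]], "hand": -1, "newtons": 110}}

```text
clock: 9.3
tcp_pos: [0.476, -0.0896, 0.0443]
orientation: [0.0, 0.643, 0.766, 0.0]
ft_force: [-5.0, 1.5, 13.5]
grip_width: 0.0391
grip_force: 109.3
```

Emit:
{"fn": "apply_moves", "kwargs": {"moves": [[0, 0, -0.001, 0], [0, 0, 0, 0], [0, 0, 0, 0]]}}

```text
clock: 9.6
tcp_pos: [0.4759, -0.0895, 0.0445]
orientation: [0.0, 0.643, 0.766, 0.0]
ft_force: [0.5, -0.6, -1.4]
grip_width: 0.0391
grip_force: 110.6
```

Emit:
{"fn": "apply_moves", "kwargs": {"moves": [[0, 0, -0.0007, 0], [0, 0, 0, 0], [0, 0, 0, 0]]}}

```text
clock: 9.9
tcp_pos: [0.4759, -0.0896, 0.0452]
orientation: [-0.0, 0.643, 0.766, -0.0]
ft_force: [0.5, -0.2, -0.8]
grip_width: 0.0387
grip_force: 110.6
```

Emit:
{"fn": "apply_moves", "kwargs": {"moves": [[0.005, 0, 0, 0], [0.005, 0, 0, 0], [0, 0, 0, 0]]}}

```text
clock: 10.2
tcp_pos: [0.474, -0.079, 0.0452]
orientation: [-0.0, 0.643, 0.766, 0.0]
ft_force: [0.2, -0.5, -2.1]
grip_width: 0.0388
grip_force: 110.6
```

Emit:
{"fn": "apply_moves", "kwargs": {"moves": [[0.012, 0, 0, 0], [0.012, 0, 0, 0], [0.012, 0, 0, 0], [0.012, 0, 0, 0], [0.012, 0, 0, 0], [0.012, 0, 0, 0], [0.012, 0, 0, 0], [0.0, 0, 0, 0]]}}

```text
clock: 11.0
tcp_pos: [0.4594, 0.0044, 0.0452]
orientation: [-0.0, 0.643, 0.766, 0.0]
ft_force: [0.5, -0.8, -1.3]
grip_width: 0.0391
grip_force: 110.6
```

```bash
python3 - <<'E'
from h import *
p,y,s=pose();print(p,y,s['ft_force'])
to(.4432,.103,p[2],.173)
E
```

```text
[0.45943514 0.00442832 0.04521222] 0.1745181818345643 [ 0.54450737 -0.81973723 -1.34093969]
turn 0.0015, dx 99.9 dy 1.0 dz 0.0 mm  (yaw now 0.1745)
```

Emit:
{"fn": "apply_moves", "kwargs": {"moves": [[0.013, 0, 0, 0], [0.013, 0, 0, 0], [0.013, 0, 0, 0], [0.013, 0, 0, 0], [0.013, 0, 0, 0], [0.013, 0, 0, 0], [0.013, 0, 0, 0], [0.01, 0.0005, 0, 0], [0, 0, 0, 0], [0, 0, 0, 0]]}}

```text
clock: 12.0
tcp_pos: [0.4429, 0.1026, 0.0452]
orientation: [0.0, 0.643, 0.766, -0.0]
ft_force: [0.5, -0.5, -0.4]
grip_width: 0.0388
grip_force: 110.6
```

Emit:
{"fn": "apply_moves", "kwargs": {"moves": [[0, 0, -0.005, 0], [0, 0, -0.01, 0], [0, 0, -0.01, 0], [0, 0, -0.025, 0], [0, 0, -0.025, 0], [0, 0, -0.025, 0], [0, 0, 0, 0], [0, 0, 0, 0]]}}

```text
clock: 12.8
tcp_pos: [0.4433, 0.1025, 0.1459]
orientation: [0.0, 0.643, 0.765, 0.001]
ft_force: [0.0, -0.5, -1.0]
grip_width: 0.0394
grip_force: 110.9
```

```bash
python3 - <<'E'
from h import *
p,y,s=pose();print(p,y,s['ft_force'])
to(.6133,.0294,p[2],.038)
E
```

```text
[0.4433089  0.10252109 0.14591121] 0.17269610331082413 [ 0.0233021  -0.47395485 -1.02675561]
turn 0.1347, dx -79.5 dy 167.1 dz 0.0 mm  (yaw now 0.1727)
```

Emit:
{"fn": "apply_moves", "kwargs": {"moves": [[0, 0, 0, 0.1347], [-0.016, 0.033, 0, 0], [-0.016, 0.033, 0, 0], [-0.016, 0.033, 0, 0], [-0.016, 0.033, 0, 0], [-0.0155, 0.035, 0, 0], [0, 0, 0, 0], [0, 0, 0, 0], [0, 0, 0, 0]]}}

```text
clock: 13.7
tcp_pos: [0.6118, 0.0298, 0.1447]
orientation: [-0.0, 0.693, 0.721, -0.0]
ft_force: [0.0, -0.5, -0.8]
grip_width: 0.0388
grip_force: 111.4
```

```bash
python3 - <<'E'
from h import *
p,y,s=pose();print(p,y,s['ft_force'])
im,i=snap('wrist','w5');im2,i=snap('side','s5');im3,_=snap('top','t5')
a=cv2.resize(im[:,:,::-1],(800,500));cv2.imwrite('pics/w5b.png',a)
E
```

```text
[0.61176725 0.02976231 0.14469676] 0.038472822269478665 [ 0.02951333 -0.45400883 -0.79016048]
```

View pics/w5b.png

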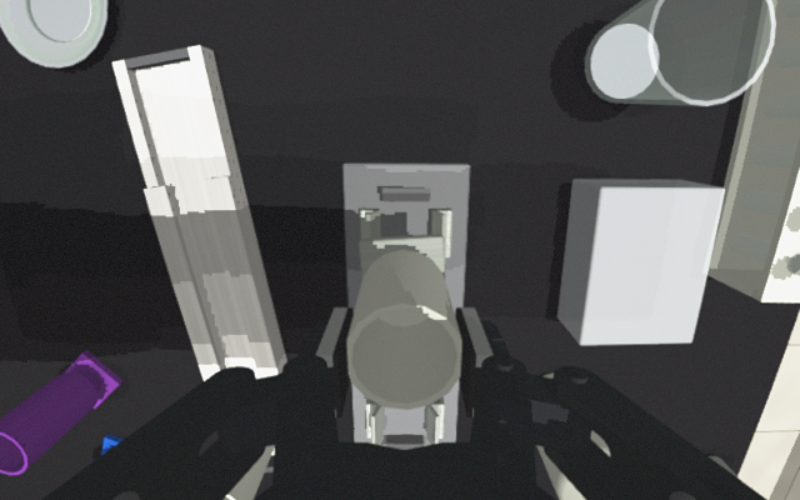

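```bash
python3 - <<'E'
from h import *
w=load('w5');p,y,_=pose()
f=lambda u,v,z: onz(w,(u*.8,v*.8),z)
a,b=f(344,164,.012),f(470,165,.012);c,d=f(355,430,.012),f(458,430,.012)
print(a,b,np.linalg.norm(a-b),'mids',(a+b)/2,(c+d)/2,np.linalg.norm(c-d));m=(a+b-c-d);print('yaw',np.arctan2(m[1],m[0])-np.pi/2,np.arctan2(*(b-a)[[1,0]]))
yw=.038
print('clip2 from far edge',(a+b)/2-.051*np.array([-np.sin(yw),np.cos(yw),0]))
j=[f(361,214,.04),f(379,210,.04),f(431,209,.04),f(452,209,.04)];print('jaws +y tops',j)
for z in(.113,.117):
    g,h=f(361,240,z),f(443,237,z);print('foot',g,h,np.linalg.norm(g-h),(g+h)/2,np.arctan2(*(h-g)[[1,0]]),'rel ctr',(g+h)[:2]/2-.022*np.array([-np.sin(yw),np.cos(yw)])-p[:2])
print('rim',f(404,355,.110+.086),f(404,355,.110+.086)[:2]-p[:2])
E
```

```text
[0.56516119 0.07869107 0.012     ] [0.65938205 0.08168958 0.012     ] 0.09426856431349578 mids [0.61227162 0.08019033 0.012     ] [ 0.62184299 -0.16063133  0.012     ] 0.09569966281140073
yaw 0.03972371912225747 0.03181350530154604
clip2 from far edge [0.61420915 0.02922714 0.012     ]
jaws +y tops [array([0.58111817, 0.04685482, 0.04      ]), array([0.59369827, 0.05018982, 0.04      ]), array([0.63003693, 0.0523391 , 0.04      ]), array([0.64473312, 0.05293777, 0.04      ])]
foot [0.58863463 0.04780958 0.113     ] [0.63179669 0.05115805 0.113     ] 0.04329174641980361 [0.61021566 0.04948382 0.113     ] 0.07742383574720504 rel ctr [-0.00103685 -0.00243975]
foot [0.58903681 0.04889815 0.117     ] [0.63135922 0.05218148 0.117     ] 0.04244957422011776 [0.61019801 0.05053981 0.117     ] 0.07742383574720524 rel ctr [-0.0010545  -0.00138375]
rim [0.61213511 0.02987026 0.196     ] [ 4.68045243e-05 -6.91935648e-05]
```

Emit:
{"fn": "apply_moves", "kwargs": {"moves": [[0, 0.0027, 0, 0.03], [0, 0, 0.025, 0], [0, 0, 0.025, 0], [0, 0, 0.015, 0], [0, 0, 0, 0], [0, 0, 0, 0]]}}

```text
clock: 14.45
tcp_pos: [0.6156, 0.0298, 0.0809]
orientation: [0.0, 0.704, 0.71, 0.0]
ft_force: [0.8, 0.6, -0.4]
grip_width: 0.0392
grip_force: 111.4
```

Emit:
{"fn": "apply_moves", "kwargs": {"moves": [[0, 0, 0.004, 0], [0, 0, 0.004, 0], [0, 0, 0.004, 0], [0, 0, 0, 0], [0, 0, 0, 0]]}}

```text
clock: 14.95
tcp_pos: [0.6151, 0.0296, 0.068]
orientation: [-0.0, 0.704, 0.71, -0.0]
ft_force: [-2.3, -0.1, -1.8]
grip_width: 0.0388
grip_force: 111.4
```

Emit:
{"fn": "apply_moves", "kwargs": {"moves": [[0, 0, 0.003, 0], [0, 0, 0.003, 0], [0, 0, 0.003, 0], [0, 0, 0, 0]]}}

```text
clock: 15.35
tcp_pos: [0.6153, 0.0296, 0.0588]
orientation: [-0.0, 0.704, 0.71, -0.0]
ft_force: [-1.1, 0.7, -2.1]
grip_width: 0.0391
grip_force: 111.6
```

Emit:
{"fn": "apply_moves", "kwargs": {"moves": [[0, 0, 0.003, 0], [0, 0, 0.003, 0], [0, 0, 0.003, 0], [0, 0, 0, 0]]}}

```text
clock: 15.75
tcp_pos: [0.6153, 0.0296, 0.0493]
orientation: [-0.0, 0.704, 0.71, -0.0]
ft_force: [5.3, 0.4, -14.8]
grip_width: 0.0389
grip_force: 112.1
```

Emit:
{"fn": "apply_moves", "kwargs": {"moves": [[0, 0, 0.002, 0], [0, 0, 0.001, 0], [0, 0, 0, 0]]}}

```text
clock: 16.05
tcp_pos: [0.6154, 0.0296, 0.0472]
orientation: [-0.0, 0.704, 0.71, -0.0]
ft_force: [-0.4, 1.2, -0.6]
grip_width: 0.0391
grip_force: 113.4
```

Emit:
{"fn": "apply_moves", "kwargs": {"moves": [[0, 0, 0.0015, 0], [0, 0, 0, 0], [0, 0, 0, 0]]}}

```text
clock: 16.35
tcp_pos: [0.6157, 0.0296, 0.0464]
orientation: [0.0, 0.704, 0.71, 0.0]
ft_force: [-2.0, -0.0, 5.5]
grip_width: 0.0388
grip_force: 114.3
```

Emit:
{"fn": "apply_moves", "kwargs": {"moves": [[0, 0, 0.001, 0], [0, 0, 0, 0], [0, 0, -0.001, 0]]}}

```text
clock: 16.65
tcp_pos: [0.6157, 0.0296, 0.0465]
orientation: [0.0, 0.704, 0.71, 0.0]
ft_force: [-1.3, -0.1, -1.8]
grip_width: 0.039
grip_force: 113.4
```

Emit:
{"fn": "apply_moves", "kwargs": {"moves": [[0, 0, 0, 0], [0, 0, 0, 0], [0, 0, 0, 0], [0, 0, 0, 0], [0, 0, 0, 0], [0, 0, -0.01, 0], [0, 0, -0.03, 0], [0, 0, -0.04, 0], [0, 0, -0.04, 0], [0, 0, 0, 0], [0, 0, 0, 0]], "hand": 0.4}}

```text
clock: 17.75
tcp_pos: [0.6162, 0.0297, 0.1672]
orientation: [0.001, 0.704, 0.71, 0.001]
ft_force: [0.8, -0.2, -0.9]
grip_width: 0.06
grip_force: 0.0
```

```bash
python3 - <<'E'
from h import *
p,y,s=pose();print(p,y,s['ft_force'])
to(.487,-.150,.176,.172)
im,_=snap('wrist','w6');im2,_=snap('side','s6');im3,_=snap('top','t6')
E
```

```text
[0.61615282 0.02966374 0.16722874] 0.00830686605646576 [ 0.76476681 -0.15472237 -0.87209279]
turn -0.1637, dx -154.9 dy -158.0 dz -8.8 mm  (yaw now 0.0083)
```

Emit:
{"fn": "apply_moves", "kwargs": {"moves": [[0, 0, -0.009, -0.08], [0, 0, 0, -0.0837], [-0.031, -0.0316, 0, 0], [-0.031, -0.0316, 0, 0], [-0.031, -0.0316, 0, 0], [-0.031, -0.0316, 0, 0], [-0.031, -0.0316, 0, 0], [0, 0, 0, 0], [0, 0, 0, 0]]}}

```text
clock: 18.8
tcp_pos: [0.4855, -0.1506, 0.1742]
orientation: [-0.0, 0.644, 0.765, -0.0]
ft_force: [-0.0, 0.5, 0.4]
grip_width: 0.0598
grip_force: 0.0
```

```bash
python3 - <<'E'
from h import *
p,y,s=pose();print(p,y,s['ft_force'],s['clock'])
im,_=snap('wrist','w7')
a=cv2.resize(im[150:400,200:480,::-1],None,fx=1.7,fy=1.7,interpolation=cv2.INTER_CUBIC)
b=cv2.resize(cv2.imread('pics/s6.png')[180:300,250:390],(323,277),interpolation=cv2.INTER_CUBIC)
c=cv2.resize(cv2.imread('pics/t6.png')[160:280,280:420],(323,277),interpolation=cv2.INTER_CUBIC)
d=np.vstack([b,c]);o=np.zeros((554,476+323,3),np.uint8);o[:a.shape[0],:476]=a;o[:,476:]=d
cv2.imwrite('pics/m7.png',o)
E
```

```text
[ 0.48552474 -0.15063096  0.17423084] 0.17007695763766592 [-0.0467126   0.53610003  0.41747143] 18.8
```

View pics/m7.png

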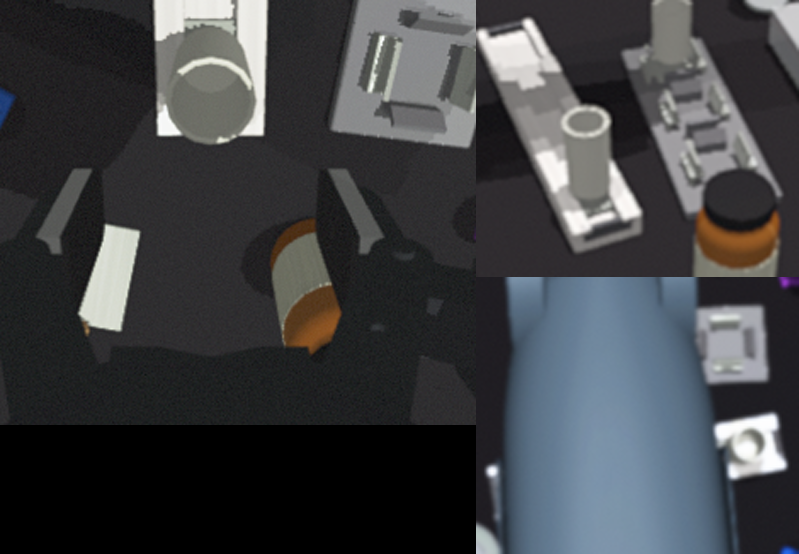

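```bash
python3 - <<'E'
from h import *
w=load('w7');p,y,_=pose()
f=lambda u,v,z: onz(w,(200+u/1.7,150+v/1.7),z)
u=np.array([-np.sin(.172),np.cos(.172)])
print('rim',f(211,99,.110),np.linalg.norm(f(167,99,.11)-f(255,99,.11)))
e=f(210,25,.017);print('foot front',e,e[:2]-.022*u)
a,b=f(154,60,.025),f(267,60,.025);print('rail mid',(a+b)/2,np.linalg.norm(a-b))
print('rail far',f(158,134,.025),f(265,134,.025))
E
```

```text
rim [ 0.48706422 -0.15322568  0.11      ] 0.040170219419466136
foot front [ 0.48369317 -0.13610028  0.017     ] [ 0.48745854 -0.15777565]
rail mid [ 0.48739325 -0.15574727  0.025     ] 0.06853798165230299
rail far [ 0.46290934 -0.20877554  0.025     ] [ 0.5295423  -0.19725827  0.025     ]
```

Emit:
{"fn": "apply_moves", "kwargs": {"moves": [[-0.0036, 0.0007, 0.025, 0], [0, 0, 0.03, 0], [0, 0, 0.03, 0], [0, 0, 0.025, 0], [0, 0, 0.015, 0], [0, 0, 0.005, 0], [0, 0, 0, 0], [0, 0, 0, 0]]}}

```text
clock: 19.65
tcp_pos: [0.4883, -0.1533, 0.0453]
orientation: [0.0, 0.643, 0.765, 0.0]
ft_force: [-0.1, -0.2, 0.2]
grip_width: 0.0593
grip_force: 0.0
```

Emit:
{"fn": "apply_moves", "kwargs": {"moves": [[0, 0, 0, 0], [0, 0, 0, 0], [0, 0, 0, 0], [0, 0, 0, 0], [0, 0, 0, 0], [0, 0, 0, 0]], "hand": -1, "newtons": 110}}

```text
clock: 20.25
tcp_pos: [0.4881, -0.1538, 0.0461]
orientation: [0.001, 0.644, 0.765, 0.0]
ft_force: [-5.0, 1.4, 12.8]
grip_width: 0.0401
grip_force: 109.1
```

Emit:
{"fn": "apply_moves", "kwargs": {"moves": [[0, 0, -0.001, 0], [0, 0, 0, 0], [0, 0, 0, 0]]}}

```text
clock: 20.55
tcp_pos: [0.4879, -0.1537, 0.0461]
orientation: [0.0, 0.644, 0.765, 0.0]
ft_force: [-1.2, 0.4, 6.1]
grip_width: 0.04
grip_force: 111.3
```

Emit:
{"fn": "apply_moves", "kwargs": {"moves": [[0, 0, -0.001, 0], [0, 0, 0, 0], [0, 0, 0, 0]]}}

```text
clock: 20.85
tcp_pos: [0.4875, -0.1535, 0.0466]
orientation: [-0.0, 0.644, 0.765, -0.0]
ft_force: [1.0, 0.2, -0.9]
grip_width: 0.04
grip_force: 111.0
```

Emit:
{"fn": "apply_moves", "kwargs": {"moves": [[0, 0, -0.0004, 0], [0, 0, 0, 0], [0, 0, 0, 0]]}}

```text
clock: 21.15
tcp_pos: [0.4876, -0.1535, 0.0471]
orientation: [-0.0, 0.644, 0.765, -0.0]
ft_force: [-0.2, -0.5, -2.2]
grip_width: 0.04
grip_force: 111.0
```

Emit:
{"fn": "apply_moves", "kwargs": {"moves": [[0.005, 0, 0, 0], [0.005, 0, 0, 0], [0, 0, 0, 0], [0, 0, 0, 0]]}}

```text
clock: 21.55
tcp_pos: [0.4859, -0.1435, 0.0471]
orientation: [0.0, 0.644, 0.765, -0.0]
ft_force: [0.7, -0.6, -1.4]
grip_width: 0.0403
grip_force: 110.8
```

```bash
python3 - <<'E'
from h import *
p,y,s=pose();print(p,y,s['ft_force'])
to(.4432,.103,p[2],.173)
E
```

```text
[ 0.48590597 -0.14348955  0.04714759] 0.17239691468218654 [ 0.73130182 -0.60808867 -1.39945116]
turn -0.0006, dx 250.2 dy 0.4 dz 0.0 mm  (yaw now 0.1724)
```

Emit:
{"fn": "apply_moves", "kwargs": {"moves": [[0.0125, 0, 0, 0], [0.0125, 0, 0, 0], [0.0125, 0, 0, 0], [0.0125, 0, 0, 0], [0.0125, 0, 0, 0], [0.0125, 0, 0, 0], [0.0125, 0, 0, 0], [0.0125, 0, 0, 0], [0, 0, 0, 0]]}}

```text
clock: 22.45
tcp_pos: [0.4685, -0.0437, 0.0471]
orientation: [-0.0, 0.643, 0.766, 0.0]
ft_force: [0.2, -0.0, -2.1]
grip_width: 0.0401
grip_force: 110.8
```

Emit:
{"fn": "apply_moves", "kwargs": {"moves": [[0.0125, 0, 0, 0], [0.0125, 0, 0, 0], [0.0125, 0, 0, 0], [0.0125, 0, 0, 0], [0.0125, 0, 0, 0], [0.0125, 0, 0, 0], [0.0125, 0, 0, 0], [0.0125, 0, 0, 0], [0, 0, 0, 0]]}}

```text
clock: 23.35
tcp_pos: [0.4514, 0.0548, 0.0471]
orientation: [-0.0, 0.643, 0.766, 0.0]
ft_force: [-0.8, 0.5, -1.0]
grip_width: 0.0401
grip_force: 110.8
```

```bash
python3 - <<'E'
from h import *
p,y,s=pose();print(p,y,s['ft_force'])
to(.4432,.103,p[2],.173)
E
```

```text
[0.45139135 0.05479205 0.04710151] 0.1734987964855069 [-0.78430438  0.5436505  -1.04296723]
turn 0.0005, dx 48.9 dy 0.2 dz 0.0 mm  (yaw now 0.1735)
```

Emit:
{"fn": "apply_moves", "kwargs": {"moves": [[0.0125, 0, 0, 0], [0.0125, 0, 0, 0], [0.012, 0, 0, 0], [0.012, 0, 0, 0], [0, 0, 0, 0], [0, 0, -0.005, 0], [0, 0, -0.01, 0], [0, 0, -0.01, 0], [0, 0, -0.025, 0], [0, 0, -0.025, 0], [0, 0, -0.025, 0], [0, 0, 0, 0]]}}

```text
clock: 24.55
tcp_pos: [0.4453, 0.1017, 0.1509]
orientation: [0.002, 0.644, 0.765, 0.002]
ft_force: [0.3, -0.1, -3.3]
grip_width: 0.0401
grip_force: 111.2
```

```bash
python3 - <<'E'
from h import *
p,y,s=pose();print(p,y,s['ft_force'])
to(.6173,-.0555,p[2],.038)
E
```

```text
[0.44526299 0.10171187 0.15091688] 0.17138066102264735 [ 0.27139639 -0.14979407 -3.34814228]
turn 0.1334, dx -163.6 dy 165.9 dz 0.0 mm  (yaw now 0.1714)
```

Emit:
{"fn": "apply_moves", "kwargs": {"moves": [[0, 0, 0, 0.1334], [-0.04, 0.02, 0, 0], [-0.04, 0.02, 0, 0], [-0.04, 0.02, 0, 0], [-0.0436, 0.02, 0, 0], [0, 0.043, 0, 0], [0, 0.043, 0, 0], [0, 0, 0, 0], [0, 0, 0, 0], [0, 0, 0, 0]]}}

```text
clock: 25.55
tcp_pos: [0.6146, -0.0555, 0.1471]
orientation: [-0.0, 0.693, 0.721, -0.0]
ft_force: [-0.0, 0.5, -1.1]
grip_width: 0.0401
grip_force: 111.9
```

```bash
python3 - <<'E'
from h import *
p,y,s=pose();print(p,y,s['ft_force'])
im,i=snap('wrist','w8');snap('side','s8')
cv2.imwrite('pics/w8b.png',cv2.resize(im[60:400,140:500,::-1],None,fx=1.75,fy=1.75,interpolation=cv2.INTER_CUBIC))
E
```

```text
[ 0.61463284 -0.05554957  0.14713388] 0.03843800576141831 [-0.04030276  0.46318626 -1.11967939]
```

View pics/w8b.png

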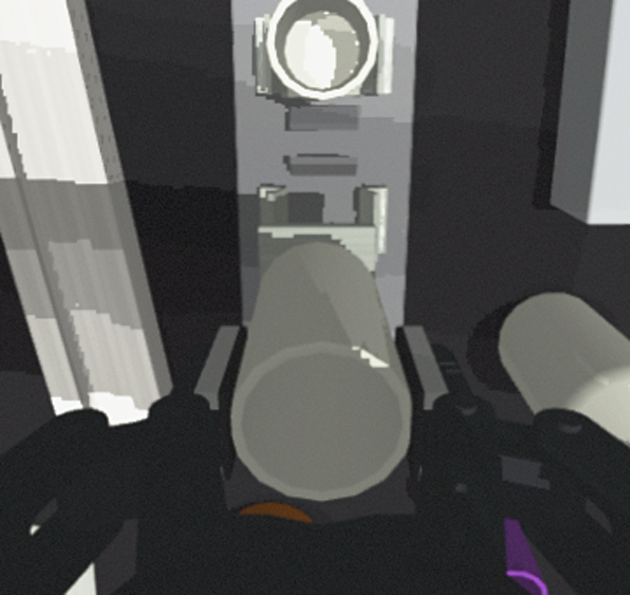

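```bash
python3 - <<'E'
from h import *
w=load('w8');p,y,_=pose();S=1.75
f=lambda u,v,z: onz(w,(140+u/S,60+v/S),z)
V=np.array([-np.sin(.038),np.cos(.038)])
print('medium rim',f(322,43,.098),np.linalg.norm(f(267,43,.098)-f(377.5,43,.098)),f(322,43,.098)[:2]-.085*V)
g,h=f(259,229,.115),f(376,228,.115);print('foot front',(g+h)/2,np.linalg.norm(g-h),np.arctan2(*(h-g)[[1,0]]),'ctr',((g+h)/2)[:2]-.022*V)
a,b=f(236,170,.012),f(414,170,.012);print('plate mid',(a+b)/2,np.linalg.norm(a-b))
a,b=f(243,310,.012),f(405,310,.012);print('plate mid',(a+b)/2,np.linalg.norm(a-b))
print('jaws',f(259,188,.04),f(387,188,.04),(f(259,188,.04)+f(387,188,.04))/2, 'guides', f(321,118,.03),f(321,160,.03))
E
```

```text
medium rim [0.61207596 0.03157975 0.098     ] 0.04139328158503733 [ 0.61530518 -0.05335889]
foot front [ 0.61302997 -0.03578716  0.115     ] 0.04417123676167636 0.04823826927706136 ctr [ 0.61386576 -0.05777128]
plate mid [ 0.61638447 -0.02948718  0.012     ] 0.09793063576639606
plate mid [ 0.61925552 -0.11260693  0.012     ] 0.09598344364952596
jaws [ 0.58310158 -0.0355938   0.04      ] [ 0.64762104 -0.03304688  0.04      ] [ 0.61536131 -0.03432034  0.04      ] guides [ 6.13015467e-01 -4.63130790e-04  3.00000000e-02] [ 0.61385578 -0.02166446  0.03      ]
```

Emit:
{"fn": "apply_moves", "kwargs": {"moves": [[0.0004, 0.0034, 0, 0.008], [0, 0, 0.025, 0], [0, 0, 0.025, 0], [0, 0, 0.015, 0], [0, 0, 0, 0], [0, 0, 0, 0]]}}

```text
clock: 26.25
tcp_pos: [0.6189, -0.0549, 0.0829]
orientation: [0.0, 0.696, 0.718, 0.0]
ft_force: [0.2, 0.4, -0.7]
grip_width: 0.04
grip_force: 112.0
```

Emit:
{"fn": "apply_moves", "kwargs": {"moves": [[0, 0, 0.004, 0], [0, 0, 0.004, 0], [0, 0, 0.004, 0], [0, 0, 0, 0], [0, 0, 0, 0]]}}

```text
clock: 26.75
tcp_pos: [0.6188, -0.0549, 0.0701]
orientation: [-0.0, 0.696, 0.718, -0.0]
ft_force: [-0.1, 0.7, -2.0]
grip_width: 0.0399
grip_force: 112.0
```

Emit:
{"fn": "apply_moves", "kwargs": {"moves": [[0, 0, 0.003, 0], [0, 0, 0.003, 0], [0, 0, 0.003, 0], [0, 0, 0, 0]]}}

```text
clock: 27.15
tcp_pos: [0.6187, -0.0549, 0.0607]
orientation: [-0.0, 0.696, 0.718, -0.0]
ft_force: [-1.1, 0.9, -1.9]
grip_width: 0.0399
grip_force: 112.2
```

Emit:
{"fn": "apply_moves", "kwargs": {"moves": [[0, 0, 0.003, 0], [0, 0, 0.003, 0], [0, 0, 0.003, 0], [0, 0, 0, 0]]}}

```text
clock: 27.55
tcp_pos: [0.6184, -0.0549, 0.0513]
orientation: [-0.0, 0.696, 0.718, -0.0]
ft_force: [-0.0, -0.3, -6.6]
grip_width: 0.0398
grip_force: 111.6
```

Emit:
{"fn": "apply_moves", "kwargs": {"moves": [[0, 0, 0.002, 0], [0, 0, 0.001, 0], [0, 0, 0, 0]]}}

```text
clock: 27.85
tcp_pos: [0.6188, -0.0549, 0.049]
orientation: [-0.0, 0.696, 0.718, -0.0]
ft_force: [-0.2, -0.3, -0.9]
grip_width: 0.0402
grip_force: 112.0
```

Emit:
{"fn": "apply_moves", "kwargs": {"moves": [[0, 0, 0.001, 0], [0, 0, 0, 0], [0, 0, 0, 0]]}}

```text
clock: 28.15
tcp_pos: [0.619, -0.0549, 0.0482]
orientation: [0.0, 0.696, 0.718, 0.0]
ft_force: [0.4, -0.4, -1.1]
grip_width: 0.04
grip_force: 112.2
```

Emit:
{"fn": "apply_moves", "kwargs": {"moves": [[0, 0, 0.0015, 0], [0, 0, 0, 0], [0, 0, 0, 0]]}}

```text
clock: 28.45
tcp_pos: [0.6191, -0.055, 0.0481]
orientation: [0.001, 0.696, 0.718, 0.0]
ft_force: [-7.6, 1.3, 18.7]
grip_width: 0.0401
grip_force: 114.4
```

Emit:
{"fn": "apply_moves", "kwargs": {"moves": [[0, 0, -0.001, 0], [0, 0, 0, 0]]}}

```text
clock: 28.65
tcp_pos: [0.619, -0.055, 0.0481]
orientation: [0.0, 0.696, 0.718, 0.0]
ft_force: [-2.6, 1.0, 8.5]
grip_width: 0.0402
grip_force: 113.0
```

Emit:
{"fn": "apply_moves", "kwargs": {"moves": [[0, 0, 0, 0], [0, 0, 0, 0], [0, 0, 0, 0], [0, 0, 0, 0], [0, 0, 0, 0], [0, 0, -0.01, 0], [0, 0, -0.03, 0], [0, 0, -0.04, 0], [0, 0, -0.04, 0], [0, 0, -0.04, 0], [0, 0, 0, 0], [0, 0, 0, 0]], "hand": 0.4}}

```text
clock: 29.85
tcp_pos: [0.6195, -0.055, 0.2091]
orientation: [0.001, 0.696, 0.718, 0.001]
ft_force: [0.5, 1.1, -1.1]
grip_width: 0.0598
grip_force: 0.0
```

```bash
python3 - <<'E'
from h import *
p,y,s=pose();print(p,y,s['ft_force'])
to(.585,.289,.25,np.pi/2-.6)
to(.585,.289,.25,0.4)
print(s['joint_positions'])
E
```

```text
[ 0.61948569 -0.05498543  0.2090699 ] 0.030597246498171925 [ 0.52151513  1.08155832 -1.12777759]
turn -0.9402, dx 222.7 dy 264.4 dz -40.9 mm  (yaw now 0.0306)
turn -0.3694, dx 330.3 dy 102.2 dz -40.9 mm  (yaw now 0.0306)
[-8.85288427e-02  4.75878747e-01  3.57114847e-01  1.44961185e+00
  1.86390601e-06  1.45167058e+00]
```

Emit:
{"fn": "apply_moves", "kwargs": {"moves": [[0, 0, -0.02, 0], [0, 0, -0.021, 0], [0.0427, -0.0045, 0, 0], [0.0427, -0.0045, 0, 0], [0.0427, -0.0045, 0, 0], [0.0427, -0.0045, 0, 0], [0.0427, -0.0045, 0, 0], [0.0427, -0.0045, 0, 0], [0, 0, 0, 0], [0, 0, 0, 0]]}}

```text
clock: 30.85
tcp_pos: [0.5834, 0.201, 0.2476]
orientation: [-0.0, 0.696, 0.718, -0.001]
ft_force: [0.0, 0.3, -1.1]
grip_width: 0.0597
grip_force: 0.0
```

```bash
python3 - <<'E'
from h import *
p,y,s=pose();print(p,y,s['clock'])
im,i=snap('wrist','w9')
for X in([.585,.289,.178],[.585,.289,.053],[.585,.289,.008]): print(proj(i,X))
E
```

```text
[0.5833677  0.20103437 0.24761542] 0.03245779550296592 30.85
[[329.25070599  85.2282415 ]]
[[327.30963528  91.98734943]]
[[326.90062258  93.41229391]]
```

Emit:
{"fn": "apply_moves", "kwargs": {"moves": [[0.03, 0, 0, 0], [0.03, 0, 0, 0], [0, 0, 0, 0], [0, 0, 0, 0]], "hand": 0.4}}

```text
clock: 31.3
tcp_pos: [0.5824, 0.2594, 0.2482]
orientation: [-0.0, 0.696, 0.718, -0.0]
ft_force: [-0.2, -0.7, 0.1]
grip_width: 0.0594
grip_force: 0.0
```

```bash
python3 - <<'E'
from h import *
p,y,s=pose();print(p,y,s['clock'])
im,i=snap('wrist','w10');im2,_=snap('side','s10');im3,_=snap('top','t10')
a=cv2.imread('pics/w9.png')[0:300,180:480];b=cv2.imread('pics/w10.png')[0:300,180:480]
c=cv2.resize(im2[90:190,255:355,::-1],(200,200),interpolation=cv2.INTER_CUBIC)
d=cv2.resize(im2[170:300,260:390,::-1],(260,260),interpolation=cv2.INTER_CUBIC)
o=np.zeros((590,800,3),np.uint8);o[:300,:300]=a;o[:300,300:600]=b;o[:200,600:]=c
o[320:580,:260]=d;o[320:580,270:530]=cv2.resize(im3[130:260,290:420,::-1],(260,260));o[320:580,540:800]=cv2.resize(im3[140:270,190:320,::-1],(260,260))
cv2.imwrite('pics/m10.png',o)
E
```

```text
[0.5823769  0.25938149 0.24815074] 0.030114808349610167 31.3
```

View pics/m10.png

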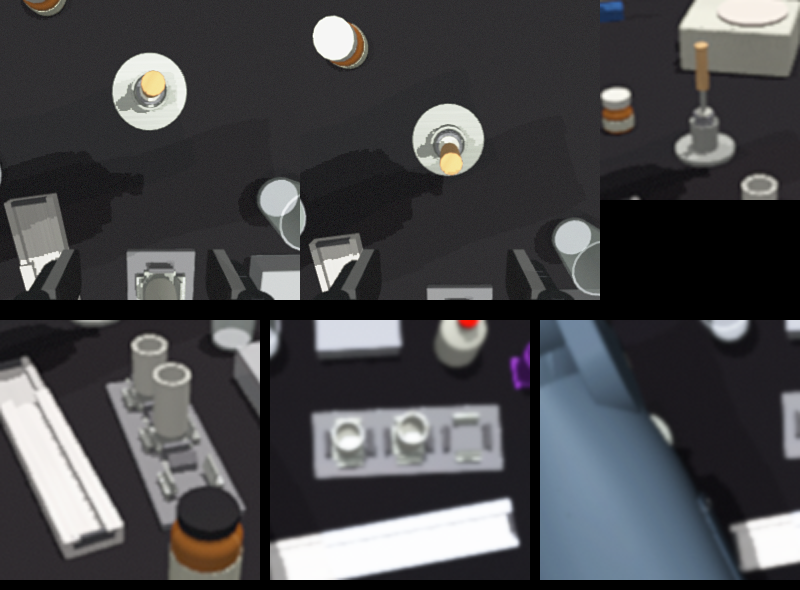

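Both cups stand upright in clips 2 and 1. The brush handle's top is at (152,83) in the first wrist panel and (450,163) in the second, standing in the stand at (448,139).

```bash
python3 - <<'E'
from h import *
a,b,s=load('w9'),load('w10'),load('s10');p,y,_=pose()
H,e=tri([(a,(332,83)),(b,(330.3,162.5)),(s,(305.5,113))]);print('handle top',H,e)
print(tri([(a,(332,83)),(b,(330.3,162.5))]))
for n,u in((a,(329.5,91)),(b,(328,139.3))): print('foot',onz(n,u,.008))
print('tube',onz(b,(328.3,145),.053))
to(H[0],H[1],.245,.03)
E
```

```text
handle top [0.58749753 0.29077216 0.1745863 ] [np.float64(0.712772892038297), np.float64(0.3666109068957811), np.float64(0.27568734265430295)]
(array([0.58711037, 0.29081976, 0.17435891]), [np.float64(0.16997310365438095), np.float64(0.15918264719295047)])
foot [0.58806765 0.29193205 0.008     ]
foot [0.58778939 0.29174453 0.008     ]
tube [0.58755457 0.28988412 0.053     ]
turn -0.0010, dx 31.7 dy 6.0 dz 3.7 mm  (yaw now 0.0290)
```

Emit:
{"fn": "apply_moves", "kwargs": {"moves": [[0.0318, 0.006, 0, 0], [0, 0, 0, 0], [0, 0, 0.03, 0], [0, 0, 0.03, 0], [0, 0, 0.03, 0], [0, 0, 0.029, 0], [0, 0, 0, 0], [0, 0, 0, 0]]}}

```text
clock: 32.25
tcp_pos: [0.5873, 0.2915, 0.1305]
orientation: [0.0, 0.696, 0.718, -0.0]
ft_force: [1.0, 0.1, 0.1]
grip_width: 0.0601
grip_force: 0.0
```

Emit:
{"fn": "apply_moves", "kwargs": {"moves": [[0, 0, 0, 0], [0, 0, 0, 0], [0, 0, 0, 0], [0, 0, 0, 0], [0, 0, 0, 0], [0, 0, 0, 0], [0, 0, 0, 0], [0, 0, 0, 0]], "hand": -1, "newtons": 60}}

```text
clock: 33.05
tcp_pos: [0.5879, 0.2926, 0.131]
orientation: [0.0, 0.696, 0.718, 0.001]
ft_force: [-0.6, -0.2, 7.3]
grip_width: 0.0154
grip_force: 58.4
```

Emit:
{"fn": "apply_moves", "kwargs": {"moves": [[0, 0, -0.01, 0], [0, 0, -0.03, 0], [0, 0, -0.03, 0], [0, 0, -0.03, 0], [0, 0, -0.03, 0], [0, 0, 0, 0], [0, 0, 0, 0]]}}

```text
clock: 33.75
tcp_pos: [0.5876, 0.2925, 0.2604]
orientation: [0.0, 0.696, 0.718, 0.001]
ft_force: [0.1, 0.1, -1.2]
grip_width: 0.0155
grip_force: 58.8
```

```bash
python3 - <<'E'
from h import *
t,s,b=load('t10'),load('s10'),load('w8')
print('tall',tri([(t,(361,185)),(s,(345.5,198))]), onz(t,(361,185),.112), onz(s,(345.5,198),.112))
print('med',tri([(t,(329,187.5)),(s,(334.5,182.5))]),onz(s,(334.5,182.5),.098),onz(b,(140+322/1.75,60+43/1.75),.098))
p,y,q=pose();print(p,y,q['ft_force'],q['grip_width'])
to(.6187,-.054,p[2],.03)
E
```

```text
tall (array([ 0.61415319, -0.05682414,  0.10899643]), [np.float64(1.0321252494035087), np.float64(1.2006847375303096)]) [ 0.61081688 -0.05618392  0.112     ] [ 0.61592535 -0.06060408  0.112     ]
med (array([0.60942313, 0.02975474, 0.09779876]), [np.float64(0.7790082797532423), np.float64(0.8478295025665338)]) [0.61155167 0.0297272  0.098     ] [0.61207596 0.03157975 0.098     ]
[0.58758339 0.2925122  0.26035799] 0.030719184674332267 [ 0.13580099  0.09238487 -1.20722651] 0.01545389467850622
turn 0.0007, dx -347.3 dy 20.7 dz 0.0 mm  (yaw now 0.0307)
```

Emit:
{"fn": "apply_moves", "kwargs": {"moves": [[-0.0434, 0.0025, 0, 0], [-0.0434, 0.0025, 0, 0], [-0.0434, 0.0025, 0, 0], [-0.0434, 0.0025, 0, 0], [-0.0434, 0.0025, 0, 0], [-0.0434, 0.0025, 0, 0], [-0.0434, 0.0025, 0, 0], [-0.0434, 0.0025, 0, 0], [0, 0, 0, 0], [0, 0, 0, 0], [0, 0, 0, 0]]}}

```text
clock: 34.85
tcp_pos: [0.6175, -0.0534, 0.2591]
orientation: [-0.0, 0.696, 0.718, -0.0]
ft_force: [0.4, 0.4, -1.2]
grip_width: 0.0156
grip_force: 58.8
```

```bash
python3 - <<'E'
from h import *
p,y,s=pose();print(p,y,s['clock'])
im,i=snap('wrist','w11');im2,_=snap('side','s11')
a=cv2.resize(im[100:400,190:450,::-1],(520,600));b=cv2.resize(im2[100:310,280:378,::-1],(280,600),interpolation=cv2.INTER_CUBIC)
cv2.imwrite('pics/m11.png',np.hstack([a,b]))
E
```

```text
[ 0.61751614 -0.05338426  0.25907134] 0.03111785287369442 34.85
```

View pics/m11.png

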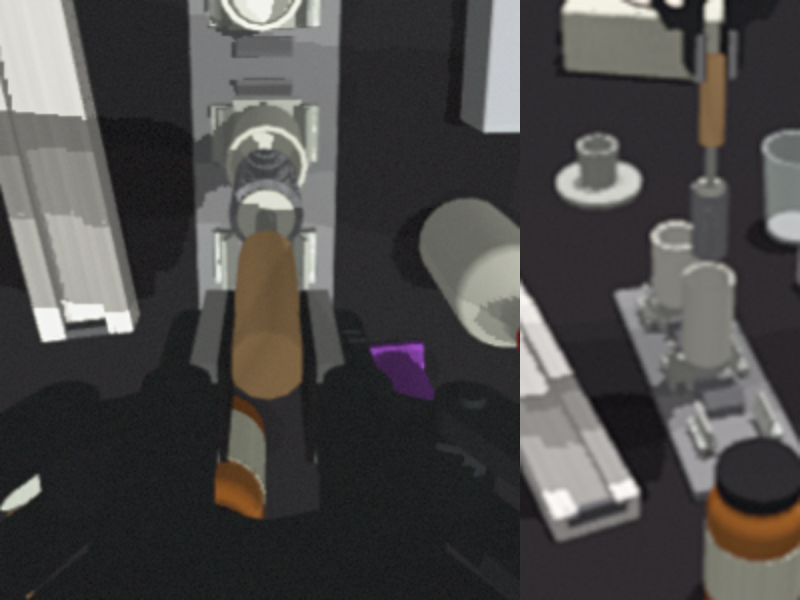

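```bash
python3 - <<'E'
from h import *
w,s=load('w11'),load('s11')
f=lambda u,v: (190+u/2,100+v/2)
g=lambda u,v: (280+u*.35,100+v*.35)
print('tall rim',onz(w,f(266.5,160),.112),tri([(w,f(266.5,160)),(s,g(708-520,272))]))
print('rim w',np.linalg.norm(onz(w,f(226,160),.112)-onz(w,f(306,160),.112)))
print('med rim',onz(w,f(261.5,0),.098))
print('brush end s',onz(s,g(710-520,248),.137),'handle top',onz(w,f(267,368),.307), 'head top', onz(w,f(266,208),.199))
E
```

```text
tall rim [ 0.61782084 -0.05263012  0.112     ] (array([ 0.61828438, -0.05232175,  0.11386927]), [np.float64(0.4840769765324036), np.float64(0.2108837361944206)])
rim w 0.040760562277389306
med rim [0.61280581 0.02567383 0.098     ]
brush end s [ 0.62006127 -0.05210825  0.137     ] handle top [ 0.61807097 -0.05529621  0.307     ] head top [ 0.61761581 -0.05142669  0.199     ]
```

Emit:
{"fn": "apply_moves", "kwargs": {"moves": [[0, 0, 0.02, 0], [0, 0, 0.02, 0], [0, 0, 0.02, 0], [0, 0, 0, 0], [0, 0, 0, 0]]}}

```text
clock: 35.45
tcp_pos: [0.6177, -0.0534, 0.2002]
orientation: [-0.0, 0.696, 0.718, -0.0]
ft_force: [-0.4, -0.9, -0.3]
grip_width: 0.0154
grip_force: 58.8
```

Emit:
{"fn": "apply_moves", "kwargs": {"moves": [[0, 0, 0.015, 0], [0, 0, 0.015, 0], [0, 0, 0.005, 0], [0, 0, 0, 0], [0, 0, 0, 0]]}}

```text
clock: 35.95
tcp_pos: [0.6183, -0.0541, 0.1658]
orientation: [0.0, 0.696, 0.718, 0.0]
ft_force: [-0.6, 0.1, 0.0]
grip_width: 0.0154
grip_force: 58.8
```

Emit:
{"fn": "apply_moves", "kwargs": {"moves": [[0, 0, 0.003, 0], [0, 0, 0.002, 0], [0, 0, 0, 0], [0, 0, 0, 0]]}}

```text
clock: 36.35
tcp_pos: [0.6186, -0.0542, 0.1609]
orientation: [0.001, 0.696, 0.718, 0.001]
ft_force: [-0.2, -0.9, 10.5]
grip_width: 0.0154
grip_force: 59.9
```

Emit:
{"fn": "apply_moves", "kwargs": {"moves": [[0, 0, 0.001, 0], [0, 0, 0, 0], [0, 0, 0, 0]]}}

```text
clock: 36.65
tcp_pos: [0.6192, -0.0543, 0.1609]
orientation: [0.002, 0.696, 0.718, 0.001]
ft_force: [-0.9, -0.7, 18.2]
grip_width: 0.0154
grip_force: 60.9
```

Emit:
{"fn": "apply_moves", "kwargs": {"moves": [[0, 0, -0.022, 0], [0, 0, -0.021, 0], [0, 0, -0.021, 0], [0, 0, 0, 0], [0, 0, 0, 0], [0, 0, 0.021, 0], [0, 0, 0.021, 0], [0, 0, 0.018, 0], [0, 0, 0.003, 0], [0, 0, 0, 0], [0, 0, 0, 0]]}}

```text
clock: 37.75
tcp_pos: [0.6178, -0.0541, 0.1597]
orientation: [-0.0, 0.696, 0.718, -0.0]
ft_force: [-1.2, 0.0, -0.1]
grip_width: 0.0155
grip_force: 68.4
```

Emit:
{"fn": "apply_moves", "kwargs": {"moves": [[0, 0, -0.021, 0], [0, 0, -0.021, 0], [0, 0, -0.021, 0], [0, 0, 0, 0], [0, 0, 0, 0], [0, 0, 0.021, 0], [0, 0, 0.021, 0], [0, 0, 0.018, 0], [0, 0, 0.003, 0], [0, 0, 0, 0], [0, 0, 0, 0]]}}

```text
clock: 38.85
tcp_pos: [0.6179, -0.0542, 0.16]
orientation: [0.0, 0.696, 0.718, 0.0]
ft_force: [-0.4, 0.2, -0.6]
grip_width: 0.0154
grip_force: 68.5
```

Emit:
{"fn": "apply_moves", "kwargs": {"moves": [[0, 0, -0.021, 0], [0, 0, -0.021, 0], [0, 0, -0.021, 0], [0, 0, 0, 0], [0, 0, 0, 0], [0, 0, 0.021, 0], [0, 0, 0.021, 0], [0, 0, 0.018, 0], [0, 0, 0.003, 0], [0, 0, 0, 0], [0, 0, 0, 0]]}}

```text
clock: 39.95
tcp_pos: [0.618, -0.0541, 0.1602]
orientation: [0.0, 0.696, 0.718, 0.0]
ft_force: [-0.5, 0.3, -1.5]
grip_width: 0.0152
grip_force: 68.5
```

Emit:
{"fn": "apply_moves", "kwargs": {"moves": [[0, 0, -0.02, 0], [0, 0, -0.02, 0], [0, 0, -0.02, 0], [0, 0, -0.02, 0], [0, 0, -0.02, 0], [0, 0, 0, 0], [0, 0, 0, 0]]}}

```text
clock: 40.65
tcp_pos: [0.6183, -0.0542, 0.2599]
orientation: [0.0, 0.696, 0.718, 0.0]
ft_force: [-0.6, 0.3, -0.8]
grip_width: 0.0159
grip_force: 68.5
```

```bash
python3 - <<'E'
from h import *
p,y,s=pose();print(p,y,s['clock'],s['ft_force'])
im,_=snap('wrist','w12');snap('side','s12')
to(.6135,.031,p[2],.031);to(.6185,-.054,p[2],.031)
# compare rim positions automatically via phase correlation between s11 and s12 around cups
a,b=cv2.imread('pics/s11.png',0),cv2.imread('pics/s12.png',0)
for n,(x0,x1,y0,y1) in {'medtop':(324,345,172,205),'rack':(310,385,225,270)}.items():
    print(n,cv2.absdiff(a[y0:y1,x0:x1],b[y0:y1,x0:x1]).mean())
E
```

```text
[ 0.61827129 -0.05417551  0.25991471] 0.03062785060863036 40.65 [-0.60115981  0.26570877 -0.75887508]
turn -0.0004, dx 85.2 dy -1.5 dz -1.1 mm  (yaw now 0.0306)
turn -0.0004, dx 0.1 dy 0.9 dz -1.1 mm  (yaw now 0.0306)
medtop 0.9884559884559885
rack 0.8761481481481481
```

Emit:
{"fn": "apply_moves", "kwargs": {"moves": [[0, 0, 0.025, 0], [0, 0, 0.025, 0], [0, 0, 0.025, 0], [0, 0, 0.02, 0], [0, 0, 0.005, 0], [0, 0, 0.001, 0], [0, 0, 0, 0], [0, 0, 0, 0]], "newtons": 80}}

```text
clock: 41.55
tcp_pos: [0.6182, -0.0542, 0.1594]
orientation: [0.0, 0.696, 0.718, 0.0]
ft_force: [-0.5, 0.4, -0.6]
grip_width: 0.0154
grip_force: 78.6
```

Emit:
{"fn": "apply_moves", "kwargs": {"moves": [[0, 0, 0.001, 0], [0, 0, 0, 0], [0, 0, 0, 0]]}}

```text
clock: 41.85
tcp_pos: [0.6179, -0.0542, 0.1577]
orientation: [0.0, 0.696, 0.718, 0.0]
ft_force: [-0.1, 0.8, -0.6]
grip_width: 0.0151
grip_force: 78.6
```

Emit:
{"fn": "apply_moves", "kwargs": {"moves": [[0, 0, 0.001, 0], [0, 0, 0, 0], [0, 0, 0, 0]]}}

```text
clock: 42.15
tcp_pos: [0.618, -0.0542, 0.157]
orientation: [0.0, 0.696, 0.718, 0.0]
ft_force: [-0.2, 0.5, 5.3]
grip_width: 0.015
grip_force: 79.3
```

Emit:
{"fn": "apply_moves", "kwargs": {"moves": [[0, 0, 0.001, 0], [0, 0, 0, 0], [0, 0, 0, 0]]}}

```text
clock: 42.45
tcp_pos: [0.6185, -0.0543, 0.1569]
orientation: [0.001, 0.696, 0.718, 0.001]
ft_force: [-2.9, -0.2, 13.3]
grip_width: 0.0147
grip_force: 80.5
```

Emit:
{"fn": "apply_moves", "kwargs": {"moves": [[0, 0, -0.022, 0], [0, 0, -0.021, 0], [0, 0, -0.021, 0], [0, 0, 0, 0], [0, 0, 0, 0], [0, 0, 0.021, 0], [0, 0, 0.021, 0], [0, 0, 0.018, 0], [0, 0, 0.004, 0], [0, 0, 0, 0], [0, 0, 0, 0]]}}

```text
clock: 43.55
tcp_pos: [0.6172, -0.054, 0.1545]
orientation: [-0.001, 0.696, 0.718, -0.0]
ft_force: [0.6, 0.8, -1.2]
grip_width: 0.0154
grip_force: 86.8
```

Emit:
{"fn": "apply_moves", "kwargs": {"moves": [[0, 0, -0.022, 0], [0, 0, -0.021, 0], [0, 0, -0.021, 0], [0, 0, 0, 0], [0, 0, 0, 0], [0, 0, 0.021, 0], [0, 0, 0.021, 0], [0, 0, 0.018, 0], [0, 0, 0.004, 0], [0, 0, 0, 0], [0, 0, 0, 0]]}}

```text
clock: 44.65
tcp_pos: [0.6171, -0.054, 0.1545]
orientation: [-0.001, 0.696, 0.718, -0.001]
ft_force: [0.4, 0.0, -1.4]
grip_width: 0.015
grip_force: 86.7
```

Emit:
{"fn": "apply_moves", "kwargs": {"moves": [[0, 0, -0.022, 0], [0, 0, -0.021, 0], [0, 0, -0.021, 0], [0, 0, 0, 0], [0, 0, 0, 0], [0, 0, 0.021, 0], [0, 0, 0.021, 0], [0, 0, 0.018, 0], [0, 0, 0.004, 0], [0, 0, 0, 0], [0, 0, 0, 0]]}}

```text
clock: 45.75
tcp_pos: [0.6171, -0.0541, 0.1545]
orientation: [-0.001, 0.696, 0.718, -0.001]
ft_force: [0.1, 0.6, -0.1]
grip_width: 0.0153
grip_force: 86.7
```

Emit:
{"fn": "apply_moves", "kwargs": {"moves": [[0, 0, 0.001, 0], [0, 0, 0, 0], [0, 0, 0, 0]]}}

```text
clock: 46.05
tcp_pos: [0.6176, -0.0542, 0.1543]
orientation: [-0.0, 0.696, 0.718, -0.0]
ft_force: [0.2, 0.0, 0.9]
grip_width: 0.0151
grip_force: 87.0
```

Emit:
{"fn": "apply_moves", "kwargs": {"moves": [[0, 0, 0.001, 0], [0, 0, 0, 0], [0, 0, 0, 0]]}}

```text
clock: 46.35
tcp_pos: [0.6181, -0.0542, 0.1541]
orientation: [0.0, 0.696, 0.718, 0.0]
ft_force: [-2.1, -0.5, 8.1]
grip_width: 0.0153
grip_force: 88.0
```

Emit:
{"fn": "apply_moves", "kwargs": {"moves": [[0, 0, 0.001, 0], [0, 0, 0, 0], [0, 0, 0, 0]]}}

```text
clock: 46.65
tcp_pos: [0.6185, -0.0543, 0.154]
orientation: [0.001, 0.696, 0.718, 0.001]
ft_force: [-1.9, 0.5, 16.7]
grip_width: 0.015
grip_force: 89.2
```

Emit:
{"fn": "apply_moves", "kwargs": {"moves": [[0, 0, -0.02, 0], [0, 0, -0.02, 0], [0, 0, -0.02, 0], [0, 0, -0.02, 0], [0, 0, -0.024, 0], [0, 0, 0, 0], [0.03, 0, 0, 0], [0.03, 0, 0, 0], [0.0251, -0.0006, 0, 0], [0, 0, 0, 0], [0, 0, 0, 0], [0, 0, 0, 0]]}}

```text
clock: 47.85
tcp_pos: [0.6146, 0.0302, 0.2562]
orientation: [-0.0, 0.696, 0.718, -0.0]
ft_force: [-0.6, 0.3, -0.8]
grip_width: 0.0149
grip_force: 86.7
```

```bash
python3 - <<'E'
from h import *
p,y,s=pose();print(p,y,s['clock'],s['ft_force'])
im,i=snap('wrist','w13');s,_=snap('side','s13')
cv2.imwrite('pics/m13.png',np.hstack([cv2.resize(im[100:400,190:450,::-1],(520,600)),cv2.resize(s[100:310,280:378,::-1],(280,600),interpolation=cv2.INTER_CUBIC)]))
E
```

```text
[0.61463216 0.03021268 0.25619401] 0.03007738302314405 47.85 [-0.61971888  0.29840682 -0.82036647]
```

View pics/m13.png

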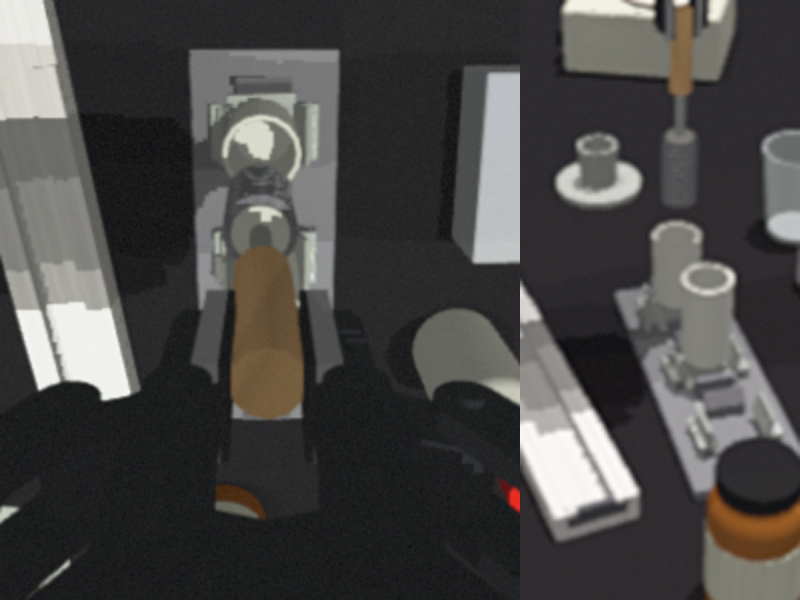

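```bash
python3 - <<'E'
from h import *
w,s=load('w13'),load('s13')
f=lambda u,v: (190+u/2,100+v/2)
g=lambda u,v: (280+(u-520)*.35,100+v*.35)
print('med rim',onz(w,f(261.5,151),.098),tri([(w,f(261.5,151)),(s,g(676,234))]),'old tall s-only',onz(s,g(707,276),.112),onz(s,g(676,234),.098))
print('brush end s',onz(s,g(678.5,200),.140),'head top', onz(w,f(262,220),.202))
E
```

```text
med rim [0.61229865 0.03308027 0.098     ] (array([0.61244043, 0.03296177, 0.09759527]), [np.float64(0.13850273861965456), np.float64(0.058055683105143384)]) old tall s-only [ 0.61724707 -0.0551252   0.112     ] [0.61243816 0.03233788 0.098     ]
brush end s [0.61165287 0.02062697 0.14      ] head top [0.61334482 0.02922315 0.202     ]
```

Emit:
{"fn": "apply_moves", "kwargs": {"moves": [[0.0015, -0.001, 0, 0], [0, 0, 0.02, 0], [0, 0, 0.02, 0], [0, 0, 0.02, 0], [0, 0, 0, 0], [0, 0, 0, 0]]}}

```text
clock: 48.55
tcp_pos: [0.6133, 0.0321, 0.1968]
orientation: [-0.0, 0.696, 0.718, -0.0]
ft_force: [0.7, 0.0, -1.2]
grip_width: 0.0147
grip_force: 92.2
```

Emit:
{"fn": "apply_moves", "kwargs": {"moves": [[0, 0, 0.012, 0], [0, 0, 0.012, 0], [0, 0, 0.008, 0], [0, 0, 0.004, 0], [0, 0, 0.002, 0], [0, 0, 0, 0], [0, 0, 0, 0]]}}

```text
clock: 49.25
tcp_pos: [0.6136, 0.0323, 0.1589]
orientation: [0.0, 0.696, 0.718, 0.0]
ft_force: [0.2, 0.9, -0.7]
grip_width: 0.0149
grip_force: 92.2
```

Emit:
{"fn": "apply_moves", "kwargs": {"moves": [[0, 0, 0.002, 0], [0, 0, 0, 0], [0, 0, 0, 0]]}}

```text
clock: 49.55
tcp_pos: [0.6136, 0.0323, 0.1566]
orientation: [0.0, 0.696, 0.718, 0.0]
ft_force: [-0.1, 0.5, -0.7]
grip_width: 0.015
grip_force: 92.2
```

Emit:
{"fn": "apply_moves", "kwargs": {"moves": [[0, 0, 0.001, 0], [0, 0, 0, 0], [0, 0, 0, 0]]}}

```text
clock: 49.85
tcp_pos: [0.6136, 0.0323, 0.1556]
orientation: [-0.0, 0.696, 0.718, -0.0]
ft_force: [0.0, 0.8, -0.8]
grip_width: 0.0155
grip_force: 92.2
```

Emit:
{"fn": "apply_moves", "kwargs": {"moves": [[0, 0, 0.001, 0], [0, 0, 0, 0], [0, 0, 0, 0]]}}

```text
clock: 50.15
tcp_pos: [0.6135, 0.0323, 0.1546]
orientation: [-0.0, 0.696, 0.718, -0.0]
ft_force: [-0.5, 0.3, -1.8]
grip_width: 0.0153
grip_force: 92.2
```

Emit:
{"fn": "apply_moves", "kwargs": {"moves": [[0, 0, 0.001, 0], [0, 0, 0, 0], [0, 0, 0, 0]]}}

```text
clock: 50.45
tcp_pos: [0.6136, 0.0324, 0.1536]
orientation: [-0.0, 0.696, 0.718, -0.0]
ft_force: [-0.1, 1.5, -0.9]
grip_width: 0.0149
grip_force: 92.2
```

Emit:
{"fn": "apply_moves", "kwargs": {"moves": [[0, 0, 0.001, 0], [0, 0, 0, 0], [0, 0, 0, 0]]}}

```text
clock: 50.75
tcp_pos: [0.6136, 0.0323, 0.1526]
orientation: [-0.0, 0.696, 0.718, -0.0]
ft_force: [1.4, 0.4, -0.8]
grip_width: 0.0153
grip_force: 92.2
```

Emit:
{"fn": "apply_moves", "kwargs": {"moves": [[0, 0, 0.0005, 0], [0, 0, 0, 0], [0, 0, 0, 0]]}}

```text
clock: 51.05
tcp_pos: [0.6136, 0.0323, 0.1523]
orientation: [0.0, 0.696, 0.718, 0.0]
ft_force: [-0.7, -0.4, 2.6]
grip_width: 0.0152
grip_force: 92.6
```

Emit:
{"fn": "apply_moves", "kwargs": {"moves": [[0, 0, -0.018, 0], [0, 0, -0.018, 0], [0, 0, -0.016, 0], [0, 0, 0, 0], [0, 0, 0, 0], [0, 0, 0.018, 0], [0, 0, 0.016, 0], [0, 0, 0.01, 0], [0, 0, 0.005, 0], [0, 0, 0.003, 0], [0, 0, 0, 0], [0, 0, 0, 0]]}}

```text
clock: 52.25
tcp_pos: [0.6138, 0.0324, 0.1525]
orientation: [0.0, 0.696, 0.718, 0.0]
ft_force: [0.1, 0.2, 0.3]
grip_width: 0.0151
grip_force: 92.3
```

Emit:
{"fn": "apply_moves", "kwargs": {"moves": [[0, 0, -0.018, 0], [0, 0, -0.018, 0], [0, 0, -0.016, 0], [0, 0, 0, 0], [0, 0, 0, 0], [0, 0, 0.018, 0], [0, 0, 0.016, 0], [0, 0, 0.01, 0], [0, 0, 0.005, 0], [0, 0, 0.003, 0], [0, 0, 0, 0], [0, 0, 0, 0]]}}

```text
clock: 53.45
tcp_pos: [0.6138, 0.0323, 0.1525]
orientation: [0.0, 0.696, 0.718, 0.0]
ft_force: [0.1, 0.4, -0.9]
grip_width: 0.0152
grip_force: 92.3
```

Emit:
{"fn": "apply_moves", "kwargs": {"moves": [[0, 0, -0.018, 0], [0, 0, -0.018, 0], [0, 0, -0.016, 0], [0, 0, 0, 0], [0, 0, 0, 0], [0, 0, 0.018, 0], [0, 0, 0.016, 0], [0, 0, 0.01, 0], [0, 0, 0.005, 0], [0, 0, 0.003, 0], [0, 0, 0, 0], [0, 0, 0, 0]]}}

```text
clock: 54.65
tcp_pos: [0.6138, 0.0323, 0.1525]
orientation: [0.0, 0.696, 0.718, 0.0]
ft_force: [-0.4, 0.1, 0.4]
grip_width: 0.0151
grip_force: 92.3
```

Emit:
{"fn": "apply_moves", "kwargs": {"moves": [[0, 0, -0.02, 0], [0, 0, -0.02, 0], [0, 0, -0.02, 0], [0, 0, -0.02, 0], [0, 0, -0.025, 0], [0, 0, 0, 0]]}}

```text
clock: 55.25
tcp_pos: [0.6148, 0.0324, 0.2605]
orientation: [0.002, 0.696, 0.718, 0.002]
ft_force: [1.3, -0.6, 0.3]
grip_width: 0.015
grip_force: 92.3
```

Emit:
{"fn": "apply_moves", "kwargs": {"moves": [[0.0372, -0.0026, 0, 0], [0.0372, -0.0026, 0, 0], [0.0372, -0.0026, 0, 0], [0.0372, -0.0026, 0, 0], [0.0372, -0.0026, 0, 0], [0.0372, -0.0026, 0, 0], [0.037, -0.0029, 0, 0], [0, 0, 0, 0], [0, 0, 0, 0], [0, 0, 0, 0]]}}

```text
clock: 56.25
tcp_pos: [0.5873, 0.2911, 0.257]
orientation: [0.0, 0.696, 0.718, -0.0]
ft_force: [-0.2, 0.1, -0.7]
grip_width: 0.0153
grip_force: 92.2
```

```bash
python3 - <<'E'
from h import *
p,y,s=pose();print(p,y,s['clock'],s['ft_force'])
to(.5875,.2920,.19,.0307)
im,i=snap('side','s14')
# brush axis in side view: brown handle pixels and dark head
hsv=cv2.cvtColor(im,cv2.COLOR_RGB2HSV);m=cv2.inRange(hsv,(8,80,60),(25,255,255));m[:, :270]=0;m[:,340:]=0;m[120:]=0
ys,xs=np.nonzero(m);print(len(ys),[(v,xs[ys==v].mean().round(2)) for v in sorted(set(ys))][::3])
print('pred axis pixels',[ (z,proj(i,[p[0],p[1]-.0012,z])[0].round(1)) for z in(.141,.203,.241,.29)])
E
```

```text
[0.58730073 0.2910625  0.25696663] 0.030020435428188313 56.25 [-0.23354464  0.13182512 -0.65092335]
turn -0.0007, dx 0.9 dy 0.2 dz 67.0 mm  (yaw now 0.0300)
139 [(np.int64(65), np.float64(305.5)), (np.int64(68), np.float64(304.0)), (np.int64(71), np.float64(304.0)), (np.int64(74), np.float64(304.0)), (np.int64(77), np.float64(303.5)), (np.int64(80), np.float64(303.5)), (np.int64(83), np.float64(304.0)), (np.int64(86), np.float64(304.0)), (np.int64(89), np.float64(303.0))]
pred axis pixels [(0.141, array([305.6, 123.8])), (0.203, array([304.9, 103.9])), (0.241, array([304.4,  91. ])), (0.29, array([303.7,  73.8]))]
```

Emit:
{"fn": "apply_moves", "kwargs": {"moves": [[0.0009, 0, 0, 0], [0, 0, 0.025, 0], [0, 0, 0.025, 0], [0, 0, 0.02, 0], [0, 0, 0.01, 0], [0, 0, 0, 0]]}}

```text
clock: 56.9
tcp_pos: [0.5867, 0.292, 0.1762]
orientation: [-0.0, 0.696, 0.718, -0.001]
ft_force: [-0.0, -0.4, -0.8]
grip_width: 0.0154
grip_force: 92.3
```

Emit:
{"fn": "apply_moves", "kwargs": {"moves": [[0, 0, 0.005, 0], [0, 0, 0.005, 0], [0, 0, 0.005, 0], [0, 0, 0.005, 0], [0, 0, 0, 0]]}}

```text
clock: 57.4
tcp_pos: [0.5903, 0.2955, 0.1639]
orientation: [0.001, 0.696, 0.718, 0.006]
ft_force: [-4.3, 4.6, 54.8]
grip_width: 0.0153
grip_force: 100.8
```

Emit:
{"fn": "apply_moves", "kwargs": {"moves": [[0, 0, 0.01, 0], [0, 0, 0.01, 0], [0, 0, 0.006, 0], [0, 0, 0.003, 0], [0, 0, 0, 0], [0, 0, 0, 0]]}}

```text
clock: 58.0
tcp_pos: [0.5867, 0.2932, 0.1271]
orientation: [-0.001, 0.696, 0.718, -0.0]
ft_force: [-0.2, 4.6, -3.9]
grip_width: 0.0149
grip_force: 98.9
```

```bash
cat > br.py <<'E'
from h import *
def brown(im):
    hsv=cv2.cvtColor(im,cv2.COLOR_RGB2HSV);m=cv2.inRange(hsv,(8,80,60),(25,255,255));m[:,:285]=0;m[:,330:]=0;m[145:]=0
    ys,xs=np.nonzero(m);return [(int(v),round(float(xs[ys==v].mean()),1),int((ys==v).sum())) for v in sorted(set(ys))]
if __name__=='__main__':
    p,y,s=pose();print(p,s['ft_force'],s['wrist_torque'])
    im,i=snap('side','s15');b=brown(im);print('now',b[:2],b[-3:])
    b=brown(cv2.imread('pics/side0.png')[:,:,::-1]);print('start',b[:2],b[-3:])
    a=cv2.imread('pics/side0.png',0).astype(int);c=cv2.imread('pics/s15.png',0).astype(int)
    for v in range(124,166,3): print(v,a[v,296:320:2],c[v,296:320:2])
    print([(z,proj(i,[.5875,.291,z])[0].round(1)) for z in(.053,.07,.108,.178)])
E
python3 br.py
```

```text
[0.58672922 0.29320093 0.12712553] [-0.16952409  4.62508713 -3.89167453] [1.85157734 0.04034661 0.02758846]
now [(109, 305.5, 4), (110, 305.0, 5)] [(130, 306.0, 7), (131, 306.0, 7), (132, 305.5, 6)]
start [(111, 305.0, 5), (112, 305.0, 7)] [(132, 306.0, 7), (133, 306.0, 7), (134, 305.5, 6)]
124 [ 71  91 100 106 107 109 109 114 116 118 119 119] [ 72  90 101 105 104 106 105 113 116 118 119 119]
127 [ 42  41  41  59 107 107  98  38  28  29  28  30] [ 43  42  40  60 104 105  92  35  30  26  27  30]
130 [ 45  44  44  59 108 107  99  50  44  44  44  45] [ 45  44  42  55 105 107  95  50  44  44  45  45]
133 [ 44  44  43  54 106 110  97  48  44  45  44  44] [ 45  43  44  43  70 100  65  42  45  44  45  44]
136 [45 45 44 43 57 95 58 43 45 44 45 44] [45 44 43 42 54 95 61 42 45 44 43 44]
139 [45 45 44 44 55 96 61 44 44 44 44 44] [44 44 44 44 51 95 68 41 44 44 45 44]
142 [45 45 45 41 52 92 69 42 43 45 45 44] [44 44 44 44 70 93 90 62 43 44 44 45]
145 [ 45  44  42 122 157 119 202 185  57  43  44  43] [ 44  45  42  69 118 120 120 100  53  44  44  44]
148 [ 45  41  81 103 108 113 135 109 106  52  42  45] [44 42 70 86 77 87 81 75 82 49 44 43]
151 [ 44  41 118 102  82  81  89 100 150  89  42  44] [41 38 77 90 81 82 81 75 86 60 44 44]
154 [ 45  41  76 101 106 111 106 109  97  61  41  42] [40 38 74 94 95 94 96 96 93 56 39 42]
157 [ 61 130 137  95  98  98  97  97 101 162 156 105] [ 56 121 128  91  96  95  92  91  95 135 127  83]
160 [206 209 181  98  99  98  97  98  99 180 207 208] [196 199 171  94  95  90  83  87  93 154 175 177]
163 [206 183 122  95  98  98  97  95 100 170 187 201] [141 130 109  95  95  89  83  84  89 155 177 174]
[(0.053, array([306.7, 150.1])), (0.07, array([306.5, 145.2])), (0.108, array([306. , 133.8])), (0.178, array([305.2, 111.9]))]
```

Emit:
{"fn": "apply_moves", "kwargs": {"moves": [[-0.001, 0, 0.002, 0], [0, 0, 0.001, 0], [0, 0, 0, 0], [0, 0, 0, 0]]}}

```text
clock: 58.45
tcp_pos: [0.587, 0.2925, 0.1249]
orientation: [-0.001, 0.696, 0.718, 0.0]
ft_force: [-0.6, 5.2, 1.1]
grip_width: 0.015
grip_force: 99.8
```

Emit:
{"fn": "apply_moves", "kwargs": {"moves": [[0, 0, 0.001, 0], [0, 0, 0, 0], [0, 0, 0, 0]]}}

```text
clock: 58.75
tcp_pos: [0.587, 0.2925, 0.1241]
orientation: [-0.001, 0.696, 0.718, 0.0]
ft_force: [-1.0, 7.2, 1.4]
grip_width: 0.0154
grip_force: 99.8
```

```bash
python3 br.py | head -3
```

```text
[0.58704596 0.29253204 0.12405469] [-0.98319927  7.15255628  1.42847641] [2.12090575 0.38171479 0.0343234 ]
now [(110, 305.5, 4), (111, 305.5, 6)] [(131, 306.0, 7), (132, 306.0, 7), (133, 305.5, 6)]
start [(111, 305.0, 5), (112, 305.0, 7)] [(132, 306.0, 7), (133, 306.0, 7), (134, 305.5, 6)]
```

Emit:
{"fn": "apply_moves", "kwargs": {"moves": [[0.0025, 0, 0, 0], [0, 0, 0.001, 0], [0, 0, 0, 0], [0, 0, 0, 0]]}}

```text
clock: 59.2
tcp_pos: [0.587, 0.2943, 0.1229]
orientation: [-0.0, 0.696, 0.718, -0.0]
ft_force: [-1.0, 3.7, 0.1]
grip_width: 0.0152
grip_force: 99.5
```

Emit:
{"fn": "apply_moves", "kwargs": {"moves": [[0.001, 0, 0.001, 0], [0, 0, 0.0005, 0], [0, 0, 0, 0], [0, 0, 0, 0]]}}

```text
clock: 59.6
tcp_pos: [0.587, 0.2952, 0.1215]
orientation: [0.0, 0.696, 0.718, -0.0]
ft_force: [-1.4, 5.0, 0.2]
grip_width: 0.0156
grip_force: 99.6
```

```bash
python3 br.py | head -3
```

```text
[0.58700782 0.29519796 0.12153463] [-1.38773384  5.02008644  0.17577004] [ 1.34536929  0.30548026 -0.02066653]
now [(110, 307.0, 1), (111, 305.0, 5)] [(132, 306.0, 7), (133, 306.0, 7), (134, 306.0, 5)]
start [(111, 305.0, 5), (112, 305.0, 7)] [(132, 306.0, 7), (133, 306.0, 7), (134, 305.5, 6)]
```

Emit:
{"fn": "apply_moves", "kwargs": {"moves": [[0.001, 0, 0.001, 0], [0, 0, 0, 0], [0, 0, 0, 0]]}}

```text
clock: 59.95
tcp_pos: [0.587, 0.2962, 0.1205]
orientation: [0.0, 0.696, 0.718, -0.0]
ft_force: [0.1, 2.5, 0.0]
grip_width: 0.0153
grip_force: 99.5
```

Emit:
{"fn": "apply_moves", "kwargs": {"moves": [[0, 0, 0.001, 0], [0, 0, 0, 0], [0, 0, 0, 0]]}}

```text
clock: 60.25
tcp_pos: [0.5871, 0.2962, 0.1198]
orientation: [0.0, 0.696, 0.718, 0.0]
ft_force: [-1.0, 3.0, 3.3]
grip_width: 0.0152
grip_force: 99.9
```

Emit:
{"fn": "apply_moves", "kwargs": {"moves": [[0, 0, 0, 0], [-0.002, 0, 0, 0], [-0.002, 0, 0, 0], [0, 0, 0, 0], [0, 0, 0, 0]], "newtons": 20}}

```text
clock: 60.75
tcp_pos: [0.5872, 0.2928, 0.1198]
orientation: [-0.0, 0.696, 0.718, 0.001]
ft_force: [-1.2, 5.3, 4.0]
grip_width: 0.0149
grip_force: 99.8
```

Emit:
{"fn": "apply_moves", "kwargs": {"moves": [[0, 0, 0, 0], [0, 0, 0, 0], [0, 0, 0, 0], [0, 0, 0, 0], [0, 0, 0, 0], [0, 0, 0, 0]], "hand": 0.3}}

```text
clock: 61.35
tcp_pos: [0.5871, 0.2922, 0.1195]
orientation: [0.0, 0.696, 0.718, -0.0]
ft_force: [-0.1, 1.1, -0.7]
grip_width: 0.0553
grip_force: 0.0
```

```bash
python3 br.py | head -3
```

```text
[0.58710428 0.29219079 0.11953844] [-0.14083959  1.07475174 -0.66317219] [-0.01241369  0.00529051  0.04296784]
now [(113, 306.0, 5), (114, 306.0, 5)] [(133, 306.0, 7), (134, 306.0, 7), (135, 306.5, 6)]
start [(111, 305.0, 5), (112, 305.0, 7)] [(132, 306.0, 7), (133, 306.0, 7), (134, 305.5, 6)]
```

Emit:
{"fn": "apply_moves", "kwargs": {"moves": [[0, 0, -0.01, 0], [0, 0, -0.03, 0], [0, 0, -0.03, 0], [0, 0, -0.03, 0], [0, 0, -0.0285, 0], [0, 0, 0, 0], [-0.0329, -0.0037, 0, 0], [0, 0, 0, 0], [0, 0, 0, 0], [0, 0, 0, 0]]}}

```text
clock: 62.4
tcp_pos: [0.5843, 0.2597, 0.2481]
orientation: [-0.0, 0.696, 0.718, 0.0]
ft_force: [-0.3, 0.1, 0.1]
grip_width: 0.0552
grip_force: 0.0
```

```bash
cat > tip.py <<'E'
from h import *
import sys
def blob(fn,info,z=.178):
    im=cv2.imread(f'pics/{fn}.png');c=proj(info,[.5875,.291,z])[0].astype(int)
    hsv=cv2.cvtColor(im,cv2.COLOR_BGR2HSV);m=cv2.inRange(hsv,(12,60,200),(28,255,255))
    n,l,st,ce=cv2.connectedComponentsWithStats(m);k=[(int(st[j,4]),ce[j].round(1).tolist()) for j in range(1,n) if st[j,4]>20 and np.hypot(*(ce[j]-c))<60];return k,c
p,y,s=pose();print(p,y,s['ft_force'])
for fn in ('w9','w10'): print(fn,blob(fn,load(fn)))
n=sys.argv[1];snap('wrist','w'+n);snap('side','s'+n)
k=blob('w'+n,load('w'+n));print(k)
from br import brown
b=brown(cv2.imread('pics/s'+n+'.png')[:,:,::-1]);print(b[:2],b[-2:])
t=max(k[0])[1];print(onz(load('w'+n),t,.178),onz(load('w10'),max(blob('w10',load('w10'))[0])[1],.178))
print(tri([(load('w'+n),t),(load('s'+n),(b[0][1],b[0][0]+1.5))]))
E
python3 tip.py 16
```

```text
[0.58434622 0.25965645 0.24810888] 0.03078067121087743 [-0.28547731  0.13159227  0.0710847 ]
w9 ([(475, [332.9, 82.6])], array([332,  82]))
w10 ([(401, [330.8, 163.4])], array([330, 163]))
([(376, [328.5, 172.8])], array([328, 163]))
[(112, 305.5, 4), (113, 305.5, 6)] [(134, 306.0, 7), (135, 306.5, 6)]
[0.58805241 0.28371742 0.178     ] [0.58754075 0.29076897 0.178     ]
(array([0.58756691, 0.28345276, 0.17631376]), [np.float64(0.6850723787681708), np.float64(0.18530627810728115)])
```

```bash
python3 - <<'E'
from h import *
a,b=cv2.imread('pics/s10.png',0),cv2.imread('pics/s16.png',0)
d=cv2.absdiff(a,b)
for n,(x0,x1,y0,y1) in {'med':(318,350,172,215),'tall':(332,362,188,240),'rack':(310,385,190,270),'bench':(200,560,150,370)}.items():
    print(n,d[y0:y1,x0:x1].mean(),(d[y0:y1,x0:x1]>40).sum())
print(r.close_job())
E
```

```text
med 6.686046511627907 45
tall 2.925 4
rack 1.4531666666666667 6
bench 0.8148737373737374 56
the job is handed in; nothing more can be done
None
```

I handed the job in at about 62 s. Both cups present, tall and medium, are snapped home in the rack, and each was scrubbed three times to the bottom, tall one first. The brush stands in its stand, but on the way in it caught the tube rim with about 55 N and its top ended about 7 mm off its first position. The last image check showed a small change around the medium cup (likely a shadow), which I did not look into before handing in.

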